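Interlock channel brackets in a sloping parts tote

TASK

Pack the three identical narrow channel brackets in the sloping blue tote so that they interlock: lay the loose one that stands legs-up on the bench, still legs-up, beside the one already in the tote, with both slid down tight together against the low front wall and their ends level, then set the legs-down one, still legs-down, over their two touching legs and press it fully home by feel, without forcing it. Let go of everything and leave the other parts on the bench where they are.

Things in the scene. Friction and masses are not known exactly. Their poses are not given: they have to be found in the camera images.
- tote: Blue drop-front tray with black rims, fixed on a dark stand, sloping 26 degrees down towards the robot. Origin: centre of inner floor, 88 mm above the bench; own z square to the floor, x up the slope, y along the low front wall. Inside 220 x 220 mm; low front wall 25 mm high, the other three 60. Rubber floor liner: a bracket laid on it stays put; 1 to 2 N slides it down the slope, two together 2 to 4 N; push low, it can tip over.
- low_wall (a point): Middle of the foot of the low front wall's inner face (tote's x = -110 mm, y = 0, floor level); axes as the tote's.
- bracket_in: Steel channel bracket: 110 mm long (own y), 27 wide over the legs (x), 36 tall, 6 thick, so 15 mm between legs, 30 deep; 0.45 kg. Lies in the tote, legs up, along the low wall and 1 to 12 mm short of it; loose, slides when pushed. Origin: centre of the web's underside; z from web to leg tips, axes as the tote's.
- bracket_up: Steel channel bracket: 110 mm long (own y), 27 wide over the legs (x), 36 tall, 6 thick, so 15 mm between legs, 30 deep; 0.45 kg. Same part, loose, lying legs up on the bench. Origin: centre of the web's underside; z from web to leg tips.
- bracket_down: Steel channel bracket: 110 mm long (own y), 27 wide over the legs (x), 36 tall, 6 thick, so 15 mm between legs, 30 deep; 0.45 kg. Same part, lying legs down on the bench. Origin: midway between the leg tips; z from tips to web (its top at 36). Nested home, the web rests on the other two's touching leg tips, origin 6 mm above the tote floor; only 3 mm play in all across that 12 mm pair of legs.
- wide_channel: A different, wider steel channel (50 x 80 x 28 mm), legs down on the bench; leave it.
- angle: Small steel angle bracket 50 x 40 x 56 mm on the bench; leave it. Origin under its corner.
- tin: Plain metal tin, 66 mm across, 85 mm tall; leave it.
- bearing: Ball bearing 62 mm across, 16 mm high, lying flat; leave it.
- filter: White oil filter canister 72 mm across, 78 mm tall; leave it.
- carton: Small cardboard carton 85 x 60 x 50 mm; leave it.
- wrench: Steel wrench 170 mm long lying on the bench; leave it.
Things that resemble listed ones, but are neither listed nor needed, are in the scene too. What is shaped like the bracket_in but pink is not meant.

How it is judged (in metres and radians):
At the end, for the whole second after the job is handed in: In the tote: bracket_in legs up within 6 mm of the low wall; bracket_up legs up beside it, gap under 3 mm; bracket_down legs down over their touching legs, tips 3 to 9 mm above the floor (home 6); ends level within 10 mm, all square within 0.1 rad, at rest (angle between each of bracket_in, bracket_up, bracket_down's own z axis and vertical below 0.6 rad and angle between the z axis of each of bracket_in, bracket_up, bracket_down and the z axis of tote, either way round below 0.1 rad and angle between the y axis of each of bracket_in, bracket_up, bracket_down and the y axis of tote, either way round below 0.1 rad and linear speed of each of bracket_in, bracket_up, bracket_down below 0.02 m/s and x of bracket_in in the frame of tote below -0.0905 m and z of each of bracket_in, bracket_up in the frame of tote below 0.004 m and x of bracket_up in the frame of bracket_in between 0.024 and 0.03 m and x of bracket_down in the frame of bracket_in between 0.009 and 0.018 m and z of bracket_down in the frame of tote between 0.003 and 0.009 m and y of bracket_up in the frame of bracket_in between -0.01 and 0.01 m and y of bracket_down in the frame of bracket_in between -0.01 and 0.01 m).
It fails at once if bracket_down was forced onto the other two: over 80 N on either (contact force between bracket_down and bracket_in above 80 N or contact force between bracket_down and bracket_up above 80 N).
It fails at once if a bystander was moved more than 30 mm (distance of any of wide_channel, angle, tin, bearing, filter, carton, wrench from where it was at the start of the episode above 0.03 m).
It also fails if it takes over 70 s, if anything falls off the work surface, if the arm or the gripper's body presses on something with over 40 N, if the wrist force passes 120 N, or if a joint passes its speed limit or range.

ROBOT

A 7-joint arm with a two-finger parallel gripper is mounted at the origin on the work surface. World frame = base frame: x ahead of the robot, y to its left, z up, the work surface at z = 0. Lengths are in mm, angles in rad, forces in N, time in s.
With the tool pointing down it reaches from about 425 to 875 mm from the base axis. Payload 8.4 kg.
Tool frame: the origin (TCP) lies at the centre of the arm's flange, where the gripper is bolted on; the fingertips stand 173 mm ahead of it and the grasp point (between the pads) lies 155 mm ahead of it; x points along the fingers, y is the direction in which the jaws open and shut, and the axes are right-handed (so a half turn about x gives the same grasp; the last joint's range is limited). The gripper opens to 85 mm and grips with 20 to 120 N. Pads are 22 mm wide; open, the fingers measure 114 mm over their backs; the gripper's body (76 mm by 85 mm) begins 54 mm behind the grasp point. The pads swing forward as they close: fully open they stand 13 mm farther back than shut.
Start: joints at [1.074, 0.333, 0.04, 1.465, -0.013, 1.343, -0.059], TCP at [251.782, -599.232, 404.708] pointing down, gripper open.
Joint ranges: [-2.58, 2.58], [-0.38, 2.09], [-1.3, 1.39], [0.25, 2.4], [-1.5, 4.64], [0.08, 2.09], [-2.65, 2.65]. Speed limits (rad/s): [2.22, 2.22, 2.79, 2.79, 3.14, 3.14, 3.14].

INTERFACE

Orientations are given as a 3x3 rotation matrix whose columns are the frame's x, y, z axes.
In Python, from station import get_obs, get_image, job_done gives the robot as it stands.
- The arm moves only by the shell command python3 -m inch 'ROWS'. ROWS is JSON, a list of rows, each a list of 7 numbers: the shift along the world's x, y, z as a fraction of full scale, then the turn, a rotation vector about the world's x, y, z as a fraction of full scale, then the gripper's target within -1 to 1 (shut at 1, half-way at 0, fully open at -1). A call has exactly 5 rows; each row is the pose to reach, as a shift and turn from the pose commanded when the call began, turning the shorter way round; what a row does not reach only later rows make up. Full scale, the value 1, is 0.12 m for a shift and 180 degrees for a turn. A row lasts 1/12 s, in which the tool goes at most 41.7 mm and 7.16 degrees, less where a joint would pass 70% of its speed; a pose out of reach is approached as far as the arm can. A call with a number of a shift or a turn outside -1 to 1 is refused whole. A call with a gripper value outside its range is refused whole. The fingers move at their own pace and stop on an object; the grip force is fixed at half the most. Time passes only in rows, so rows that repeat a pose let the fingers close, or fill a call up. It gives the time, the measured TCP pose, the force and the opening at its end, in the units of the state.
- get_obs(): the state, without advancing time (a new reading comes with each control period).
- get_image(name): name is "scene" or "top"; returns a dict with "image" (384x512x3 uint8, blue, green, red), "camera_matrix" (3x3 intrinsics, pixels), "k1" (the pictures are not rectified: a ray, as slopes to the right and down, at radius r is drawn at 1 + k1 r^2 times it, then the intrinsics apply), "rvec" (rotation vector, rad) and "tvec" (3), from world to camera coordinates, as OpenCV has them. Camera axes: x right, y down, z forward; pixel columns grow to the right and rows downward; lengths in mm; the calibration is good to about 2 mm. A picture is of the moment at which its call begins. There is no depth.
- job_done(): hands the job in, once; it reports no verdict.
The state is a dict: "t": time; "qpos": joint angles; "joint_vel": joint speeds; "joint_torque": joint torques, N m; "position": TCP position; "tool_rot": TCP orientation; "force": force on the tool from outside, world axes, zero at the start; "ft_torque": the same for the moment, N m; "grip_width": finger opening in mm.
Only numpy, scipy, OpenCV 4.12 (cv2) and the standard library are available. Lean on these libraries where they do the work, as an engineer would, in place of code of your own. Each camera call takes 0.05 s, during which the arm holds its last target.

## Working session

There is one attempt and no reset: what is moved stays moved. The work goes in short steps, Python scripts to look and compute and a shell command to move; the robot and the scene stay as the last step left them, time stands still between calls to the robot, and variables do not carry over. Pictures are saved under pics/ and viewed, and the job is handed in when it is done.

```bash
ls; mkdir -p pics
cat > h.py <<'E'
import numpy as np, cv2
from station import get_obs, get_image, job_done
def snap(name,tag):
    d=get_image(name); cv2.imwrite(f'pics/{tag}.png',d['image']); np.save(f'pics/{tag}.npy',d,allow_pickle=True); return d
def load(tag): return np.load(f'pics/{tag}.npy',allow_pickle=True).item()
def ray(d,uv):
    K=np.array(d['camera_matrix']);R=cv2.Rodrigues(np.array(d['rvec'],float))[0];t=np.array(d['tvec'],float).ravel()
    p=cv2.undistortPoints(np.array(uv,float).reshape(-1,1,2),K,np.array([d['k1'],0,0,0,0.])).reshape(-1,2)
    # k1 model: drawn = 1+k1 r^2 times ideal
    v=np.c_[p,np.ones(len(p))]@R; return -R.T@t, v/np.linalg.norm(v,axis=1,keepdims=True)
def onplane(d,uv,p0,n):
    o,v=ray(d,uv); p0=np.array(p0,float);n=np.array(n,float)
    return o+v*(((p0-o)@n)/(v@n))[:,None]
def proj(d,P):
    return cv2.projectPoints(np.array(P,float).reshape(-1,1,3),np.array(d['rvec'],float),np.array(d['tvec'],float),np.array(d['camera_matrix']),np.array([d['k1'],0,0,0,0.]))[0].reshape(-1,2)
E
python3 - <<'E'
from h import *
for n in('scene','top'):
    d=snap(n,n+'0'); print(n,d['camera_matrix'],d['k1'],-cv2.Rodrigues(np.array(d['rvec'],float))[0].T@np.array(d['tvec'],float).ravel())
    cv2.imwrite(f'pics/{n}0b.png',cv2.resize(d['image'],(800,600)))
print(get_obs())
E
```

```text
pics
scene [[428.59123742   0.         254.0109743 ]
 [  0.         428.59123742 201.42694177]
 [  0.           0.           1.        ]] -0.06305298565136111 [1089.95633637 -316.62814456 1027.73234053]
top [[346.81989185   0.         254.61782626]
 [  0.         346.81989185 191.84459473]
 [  0.           0.           1.        ]] 0.03717116364194729 [ 354.70326272  -16.68720881 1055.5406325 ]
{'t': 0.1, 'qpos': array([ 1.07377552,  0.33384618,  0.03989833,  1.46618658, -0.01338755,
        1.34331133, -0.05849357]), 'joint_vel': array([ 0.00042298, -0.00266318, -0.00094377, -0.00075564,  0.00022503,
       -0.00077047,  0.00117467]), 'joint_torque': array([ 5.61463792e-03, -6.60020971e+01,  1.37159698e+00, -4.06478620e+01,
        1.71735609e-02,  8.94122146e-03, -4.49988420e-05]), 'position': array([ 251.73134399, -599.10056038,  403.90470182]), 'tool_rot': array([[-6.83664112e-04,  3.87382039e-01, -9.21919025e-01],
       [ 1.31881227e-03, -9.21918089e-01, -3.87382624e-01],
       [-9.99998897e-01, -1.48067772e-03,  1.19398124e-04]]), 'force': array([0.02806063, 0.18171072, 0.32696699]), 'ft_torque': array([-0.0368739 ,  0.01686931,  0.08410064]), 'grip_width': 84.88959722436843}
```

View pics/scene0b.png

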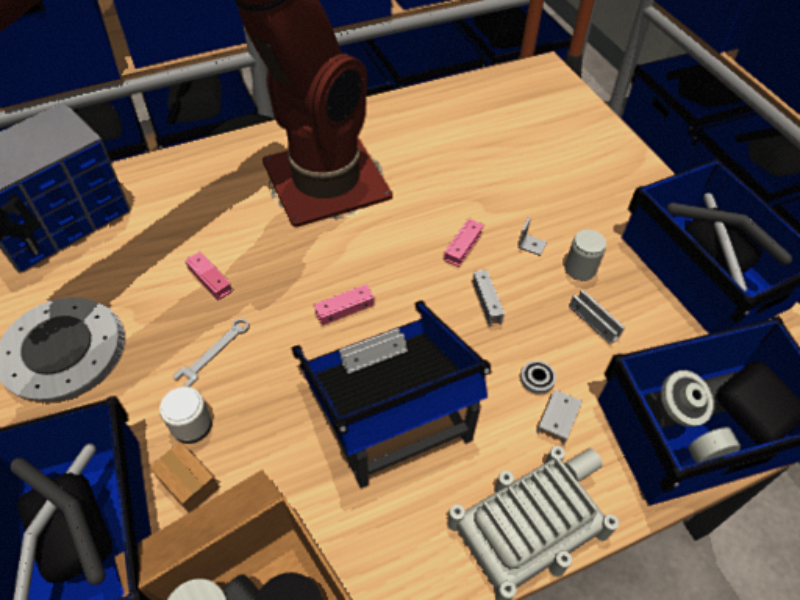

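View pics/top0b.png

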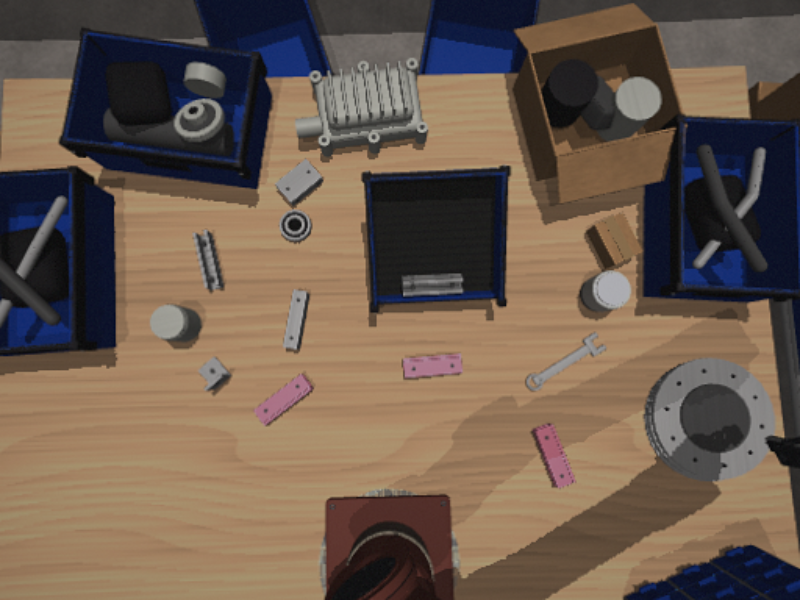

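Both views: legs-up grey bracket at top (208,260)/scene (597,316), legs-down grey at top (296,320)/scene (488,297), bracket_in in the tote at top (432,285)/scene (374,350). The pink ones (three, all pink) are decoys. I'll enlarge crops to confirm.

Run:
```python
from h import *
t=load('top0')['image'];s=load('scene0')['image']
c=t[90:250,100:340]; cv2.imwrite('pics/c1.png',cv2.resize(c,None,fx=3.3,fy=3.3,interpolation=cv2.INTER_CUBIC))
c=s[130:300,180:420]; cv2.imwrite('pics/c2.png',cv2.resize(c,None,fx=3.3,fy=3.3,interpolation=cv2.INTER_CUBIC))
```

```text
(no output)
```

View pics/c1.png

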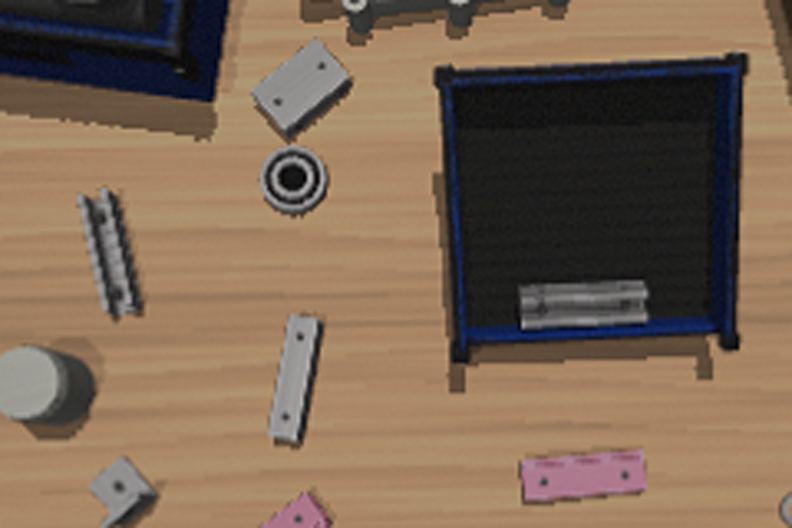

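View pics/c2.png

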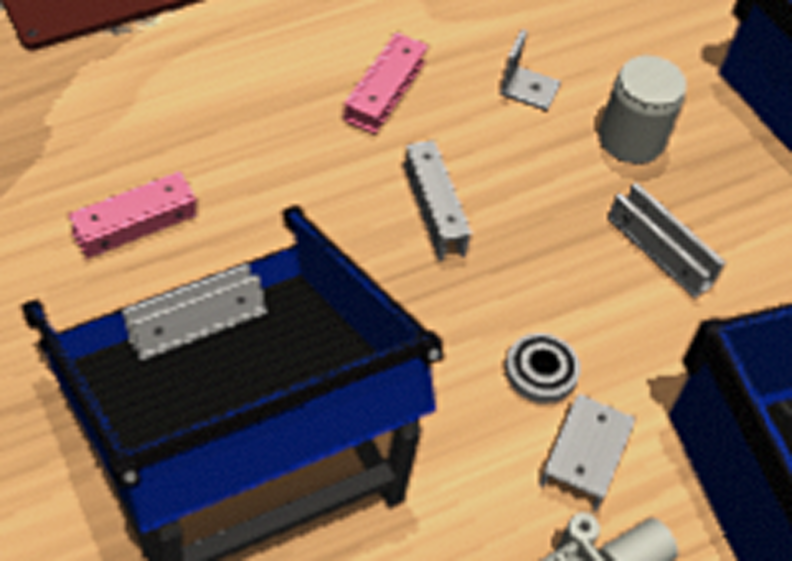

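Confirmed: bracket_up is the U-section seen open at c1 (110,252), bracket_down is the narrow flat-topped one at c1 (295,380); the plate at c1 (302,88) is wide_channel. Now measuring.

```bash
cat > tote.py <<'E'
from h import *
from scipy.optimize import least_squares
T=load('top0');S=load('scene0')
top=np.array([(445,76),(737,63),(730,342),(459,353)])/3.3+[100,90]-0.35
sc=np.array([(435,345),(130,475),(35,312),(293,212)])/3.3+[180,130]-0.35
def tri(a,b):
    o1,v1=ray(T,[a]);o2,v2=ray(S,[b]);v1=v1[0];v2=v2[0]
    A=np.c_[v1,-v2];x=np.linalg.lstsq(A,o2-o1,rcond=None)[0]
    p,q=o1+x[0]*v1,o2+x[1]*v2; return (p+q)/2,np.linalg.norm(p-q)
if __name__=='__main__':
    P=[]
    for a,b in zip(top,sc):
        p,e=tri(a,b);P.append(p);print(p.round(1),round(e,1))
    P=np.array(P);print('sides',[np.linalg.norm(P[i]-P[(i+1)%4]).round(1) for i in range(4)],P.mean(0))
    y=P[[0,3]].mean(0)-P[[1,2]].mean(0);x=P[[0,1]].mean(0)-P[[2,3]].mean(0)
    print('yaw y',np.degrees(np.arctan2(-y[0],y[1])),'yaw x',np.degrees(np.arctan2(x[1],x[0])),'slope',np.degrees(np.arcsin(x[2]/np.linalg.norm(x))))
    n=np.array([-np.sin(np.radians(26)),0,np.cos(np.radians(26))]);print('floor centre',P.mean(0)-60*n,P.mean(0)-64*n)
    # bench brackets: top plane z=36
    def masked(d,roi):
        x0,y0,x1,y1=roi;c=d['image'][y0:y1,x0:x1];h=cv2.cvtColor(c,cv2.COLOR_BGR2HSV)
        return c,h
    for nm,roi in(('up',(120,140,146,190)),('down',(178,182,202,228))):
        x0,y0,x1,y1=roi
        for d in(T,):
            c,h=masked(d,roi);m=((h[...,1]<60)&(h[...,2]>(60 if nm=='up' else 100))).astype(np.uint8)
            n_,l,st,_=cv2.connectedComponentsWithStats(m);k=1+st[1:,4].argmax();ys,xs=np.where(l==k)
            w=onplane(d,np.c_[xs+x0,ys+y0],[0,0,36],[0,0,1])[:,:2]
            r=cv2.minAreaRect(w.astype(np.float32));print(nm,len(xs),r,cv2.boxPoints(r).round(1).tolist())
            cv2.imwrite(f'pics/m_{nm}.png',cv2.resize(np.hstack([c,cv2.cvtColor((l==k).astype(np.uint8)*255,cv2.COLOR_GRAY2BGR)]),None,fx=10,fy=10,interpolation=cv2.INTER_NEAREST))
E
python3 tote.py
```

```text
[669.2  21.4 185.4] 6.2
[ 676.7 -209.8  179.4] 6.5
[ 465.1 -215.1   80.1] 4.9
[459.5  15.4  87.2] 0.7
sides [np.float64(231.4), np.float64(233.8), np.float64(230.7), np.float64(231.6)] [567.63321523 -97.0154331  133.04211088]
yaw y 1.6149510482208917 yaw x 1.5460850547561453 slope 25.114871655467464
floor centre [593.93548404 -97.0154331   79.1144681 ] [595.68896863 -97.0154331   75.51929191]
up 196 ((564.0521850585938, 326.87188720703125), (116.27445983886719, 18.97811508178711), 14.343098640441895) [[505.3999938964844, 321.70001220703125], [510.1000061035156, 303.29998779296875], [622.7000122070312, 332.1000061035156], [618.0, 350.5]]
down 338 ((447.1308288574219, 165.37884521484375), (26.544065475463867, 111.58602905273438), 79.58283996582031) [[389.8999938964844, 162.39999389648438], [499.6000061035156, 142.1999969482422], [504.3999938964844, 168.3000030517578], [394.70001220703125, 188.5]]
```

Run:
```python
from h import *
t=load('top0')['image'];s=load('scene0')['image']
def put(img,rois,name):
    tiles=[cv2.resize(img[y-14:y+14,x-18:x+18],None,fx=11,fy=11,interpolation=cv2.INTER_NEAREST) for x,y in rois]
    cv2.imwrite(name,np.vstack([np.hstack(tiles[:2]),np.hstack(tiles[2:])])); 
put(t,[(235,113),(323,109),(321,194),(239,197)],'pics/k1.png')
put(s,[(312,235),(219,274),(191,225),(269,194)],'pics/k2.png')
```

```text
(no output)
```

View pics/k1.png

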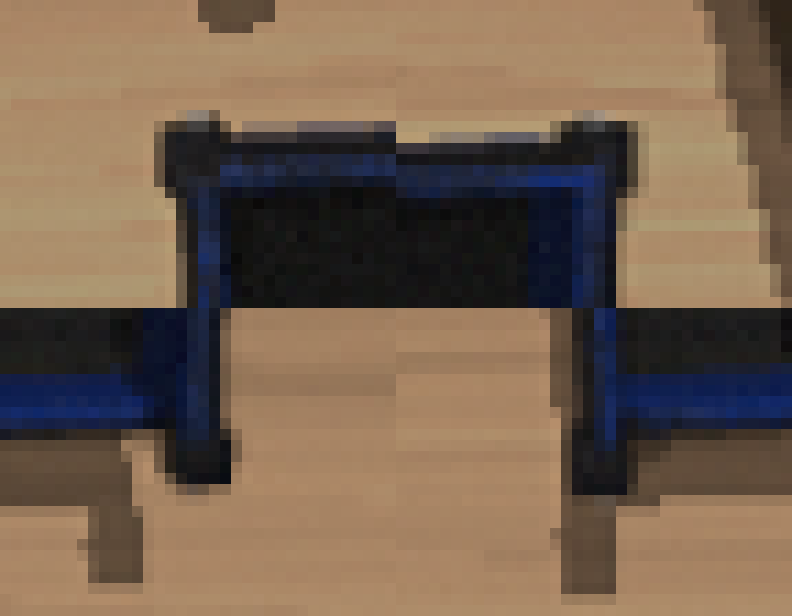

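View pics/k2.png

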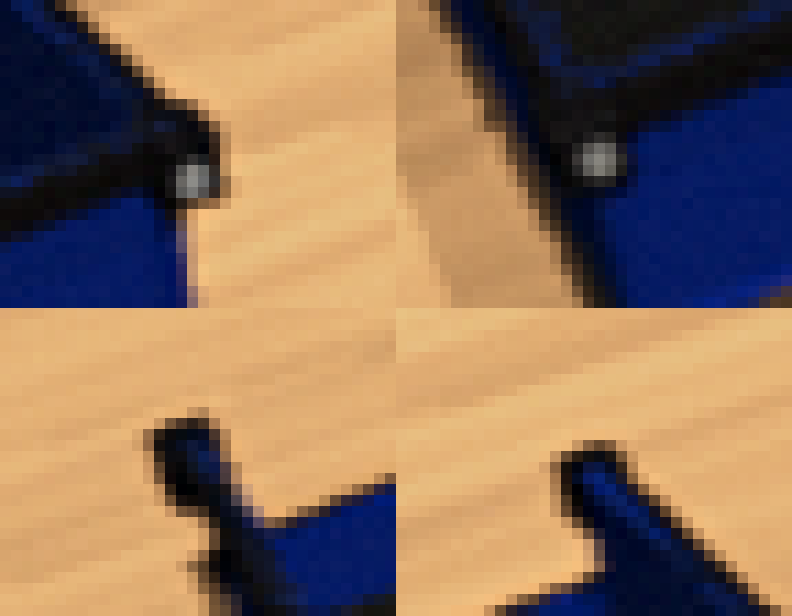

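View pics/m_up.png

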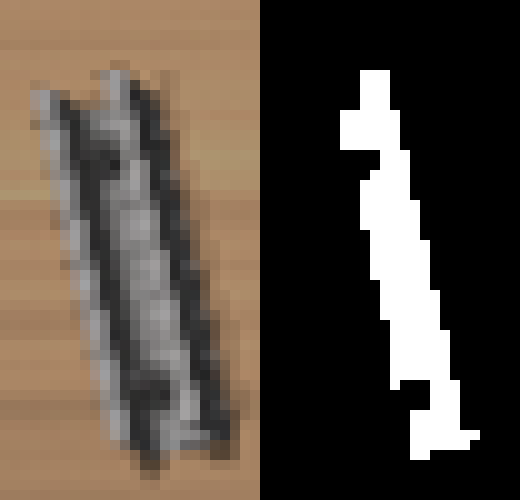

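View pics/m_down.png

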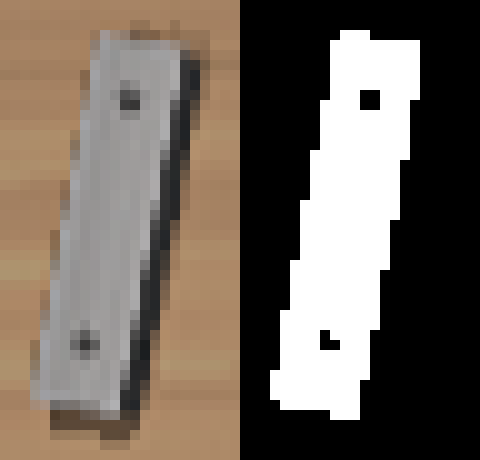

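Run:
```python
from h import *
s=load('scene0')['image']
for n,(x0,y0,x1,y1) in dict(up=(360,180,404,222),down=(298,168,328,212),inn=(212,200,266,242)).items():
    cv2.imwrite(f'pics/s_{n}.png',cv2.resize(s[y0:y1,x0:x1],None,fx=14,fy=14,interpolation=cv2.INTER_NEAREST))
t=load('top0')['image'];cv2.imwrite('pics/t_inn.png',cv2.resize(t[168:200,250:304],None,fx=14,fy=14,interpolation=cv2.INTER_NEAREST))
```

```text
(no output)
```

View pics/s_up.png

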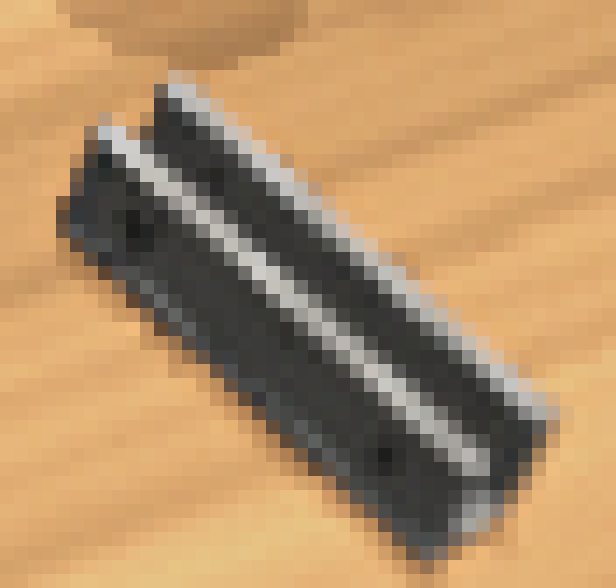

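View pics/s_down.png

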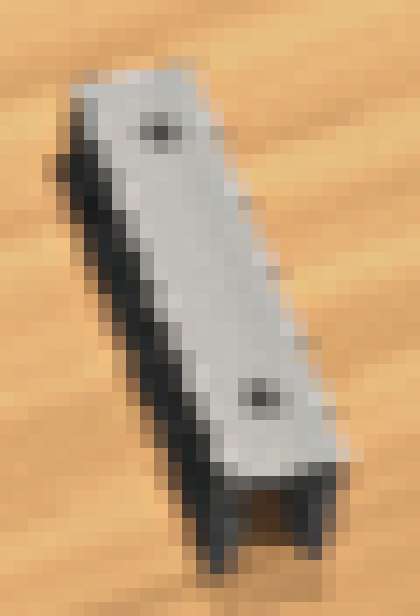

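View pics/s_inn.png

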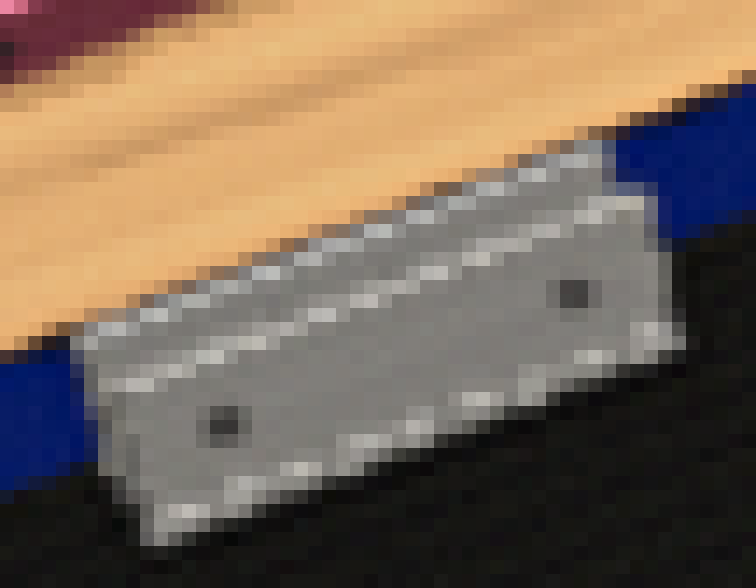

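View pics/t_inn.png

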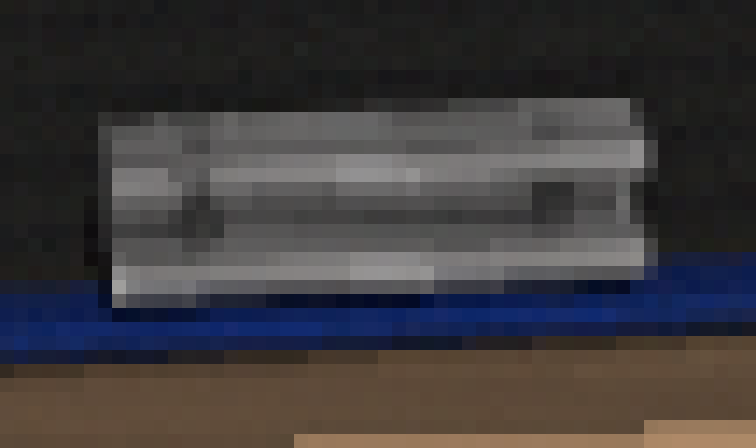

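```bash
cat > fit.py <<'E'
from h import *
from scipy.optimize import least_squares
T=load('top0');S=load('scene0')
def k(tile,roi): return [roi[0]-18+tile[0]/11-.5, roi[1]-14+tile[1]/11-.5]
tp=np.array([k((192,155),(235,113)),k((204,155),(323,109)),k((203,154),(321,194)),k((204,157),(239,197))])
sp=np.array([k((190,127),(191,225)),k((194,162),(269,194))]) # front y-, front y+
sl=np.radians(26)
def Rt(yaw):
    c,s=np.cos(yaw),np.sin(yaw); return np.array([[c,-s,0],[s,c,0],[0,0,1]])@np.array([[np.cos(sl),0,-np.sin(sl)],[0,1,0],[np.sin(sl),0,np.cos(sl)]])
def corners(p):
    x,y,yaw,h,z=p; L=np.array([[h,h,z],[h,-h,z],[-h,-h,z],[-h,h,z]]); return L@Rt(yaw).T+[x,y,88]
def res(p):
    C=corners(p); return np.r_[(proj(T,C)-tp).ravel(),(proj(S,C[2:])-sp).ravel(),(p[3]-115)/5,(p[4]-60)/5]
f=least_squares(res,[590,-97,.03,115,60]); x,y,yaw=f.x[:3]
R=Rt(yaw);O=np.array([x,y,88.]);np.savez('tote.npz',R=R,O=O,yaw=yaw)
if __name__=='__main__':
    print(f.x,np.degrees(yaw),f.fun.round(1))
    def g(l,o,sc): return np.array(l,float)/sc-.5+o
    b=lambda P,nm:print(nm,((P-O)@R).round(1).tolist())
    z=R[:,2]
    for nm,d,l,o in(('scene',S,[(85,340),(600,158),(125,385),(640,203)],(212,200)),('top',T,[(112,290),(640,250),(112,187),(640,154)],(250,168))):
        b(onplane(d,g(l,o,14),O+36*z,z),'in tips '+nm)
    b(onplane(S,g([(150,540),(685,343)],(212,200),14),O,z),'in foot')
    b(onplane(T,g([(105,118),(635,98)],(250,168),14),O,z),'in foot top')
    for nm,d,l,o,sc in(('up scene',S,[(172,85),(545,412),(108,130),(480,465)],(360,180),14),('up top',T,[(45,95),(120,440),(118,70),(200,430)],(120,140),10),
      ('down scene',S,[(80,85),(195,68),(225,472),(345,460)],(298,168),14),('down top',T,[(95,35),(185,45),(40,400),(125,405)],(178,182),10)):
        P=onplane(d,g(l,o,sc),[0,0,36],[0,0,1])[:,:2]
        a=(P[1]-P[0]+P[3]-P[2])/2 if 'up' in nm else (P[0]-P[2]+P[1]-P[3])/2
        print(nm,P.mean(0).round(1),'len',np.linalg.norm(a).round(1),'ang',np.degrees(np.arctan2(a[1],a[0])).round(1),P.round(1).tolist())
E
python3 fit.py
```

```text
[ 5.90533007e+02 -9.72228871e+01  2.10079152e-02  1.15040900e+02
  5.71345120e+01] 1.2036648800631637 [ 0.1  0.  -0.   0.3 -0.4 -0.7 -0.3 -0.3 -0.8  0.1  0.1 -0.6  0.  -0.6]
in tips scene [[-92.5, -46.9, 36.0], [-90.1, 58.6, 36.0], [-72.8, -45.5, 36.0], [-70.1, 58.6, 36.0]]
in tips top [[-100.3, 61.1, 36.0], [-96.7, -46.6, 36.0], [-78.3, 60.3, 36.0], [-76.3, -46.6, 36.0]]
in foot [[-75.3, -47.6, -0.0], [-73.8, 63.2, 0.0]]
in foot top [[-74.5, 60.3, 0.0], [-75.1, -50.6, 0.0]]
up scene [569.9 333.3] len 105.8 ang 13.5 [[515.9, 330.6], [618.4, 355.6], [520.9, 311.3], [624.2, 335.5]]
up top [565.8 332.1] len 109.5 ang -167.0 [[615.6, 355.1], [511.3, 331.4], [622.8, 333.8], [513.7, 308.2]]
down scene [450.8 165. ] len 106.2 ang 169.0 [[396.0, 162.6], [401.4, 187.8], [499.5, 142.7], [506.4, 167.1]]
down top [448.1 164.2] len 107.8 ang -9.0 [[503.1, 169.0], [499.5, 142.5], [395.9, 185.0], [393.8, 160.4]]
```

```bash
cat >> h.py <<'E'
def Rz(d): return cv2.Rodrigues(np.array([0,0,np.radians(d)]))[0]
def tool(down,ydir):
    x=np.array(down,float);x/=np.linalg.norm(x);y=np.array(ydir,float);y-=x*(x@y);y/=np.linalg.norm(y)
    return np.c_[x,y,np.cross(x,y)]
def go(p,R,tip=155):
    """p: world point for point `tip` ahead of TCP"""
    o=get_obs();q=np.array(p)-np.array(R)[:,0]*tip
    dR=R@np.array(o['tool_rot']).T;rv=cv2.Rodrigues(dR)[0].ravel()
    print('TCP target',q.round(1),'now',np.array(o['position']).round(1),'shift frac',((q-o['position'])/120).round(3),'rot frac',(rv/np.pi).round(4),'deg',np.degrees(np.linalg.norm(rv)).round(1),'F',np.array(o['force']).round(1),'w',round(o['grip_width'],1),'t',o['t'])
E
python3 - <<'E'
from h import *
a=np.radians(13.2-90)
go([568,332.7,200],tool([0,0,-1],[np.cos(a),np.sin(a),0]))
E
python3 -m inch '[[0.35,0.35,0,0,0,-0.02,-1],[0.65,0.65,0,0,0,-0.04,-1],[0.65,0.9,0,0,0,-0.053,-1],[0.65,1,0,0,0,-0.053,-1],[0.65,1,0,0,0,-0.053,-1]]'
```

```text
TCP target [568.  332.7 355. ] now [ 251.7 -599.1  403.9] shift frac [ 2.636  7.765 -0.408] rot frac [-0.0004 -0.0002 -0.0533] deg 9.6 F [0.  0.2 0.3] w 84.9 t 0.1
t: 0.52
position: [333.0, -474.2, 404.7]
tool_rot: [[0.001, 0.236, -0.972], [0.002, -0.972, -0.236], [-1.0, -0.002, -0.001]]
force: [0.7, -0.8, 1.2]
grip_width: 85.4
```

```bash
python3 -m inch '[[0.2,0.34,0,0,0,0,-1],[0.4,0.68,0,0,0,0,-1],[0.6,1,0,0,0,0,-1],[0.66,1,0,0,0,0,-1],[0.66,1,0,0,0,0,-1]]' | head -2
python3 -m inch '[[0.2,0.34,0,0,0,0,-1],[0.4,0.68,0,0,0,0,-1],[0.6,1,0,0,0,0,-1],[0.66,1,0,0,0,0,-1],[0.66,1,0,0,0,0,-1]]' | head -2
python3 -m inch '[[0.2,0.34,0,0,0,0,-1],[0.4,0.68,0,0,0,0,-1],[0.6,1,0,0,0,0,-1],[0.66,1,0,0,0,0,-1],[0.66,1,0,0,0,0,-1]]' | head -2
python3 -m inch '[[0,0.34,0,0,0,0,-1],[0,0.68,0,0,0,0,-1],[0,1,0,0,0,0,-1],[0,1,0,0,0,0,-1],[0,1,0,0,0,0,-1]]' | head -2
python3 -m inch '[[0,0.34,0,0,0,0,-1],[0,0.68,0,0,0,0,-1],[0,1,0,0,0,0,-1],[0,1,0,0,0,0,-1],[0,1,0,0,0,0,-1]]' | head -2
python3 -m inch '[[0,0.34,0,0,0,0,-1],[0,0.68,0,0,0,0,-1],[0,1,0,0,0,0,-1],[0,1,0,0,0,0,-1],[0,1,0,0,0,0,-1]]' | head -2
python3 - <<'E'
from h import *
a=np.radians(13.2-90)
go([568,332.7,75],tool([0,0,-1],[np.cos(a),np.sin(a),0]))
E
```

```text
t: 0.93
position: [412.4, -355.0, 404.7]
t: 1.35
position: [490.9, -235.4, 404.5]
t: 1.77
position: [569.5, -115.8, 404.2]
t: 2.18
position: [567.3, 1.5, 404.5]
t: 2.6
position: [567.6, 120.7, 404.4]
t: 3.02
position: [568.0, 240.3, 404.1]
TCP target [568.  332.7 230. ] now [568.  240.3 404.1] shift frac [-0.     0.77  -1.451] rot frac [ 0.0002 -0.0002 -0.0005] deg 0.1 F [ 0.2 -1.8 -0.4] w 85.1 t 3.0167
```

```bash
python3 -m inch '[[0,0.34,-0.3,0,0,0,-1],[0,0.68,-0.6,0,0,0,-1],[0,0.77,-0.9,0,0,0,-1],[0,0.77,-1,0,0,0,-1],[0,0.77,-1,0,0,0,-1]]' | head -2
python3 -m inch '[[0,0,-0.2,0,0,0,-1],[0,0,-0.3,0,0,0,-1],[0,0,-0.4,0,0,0,-1],[0,0,-0.4,0,0,0,-1],[0,0,-0.4,0,0,0,-1]]' | head -2
python3 - <<'E'
from h import *
snap('scene','s1');snap('top','t1')
s=load('s1')['image'][120:280,280:500];t=load('t1')['image'][110:230,60:240]
cv2.imwrite('pics/p1.png',cv2.resize(s,None,fx=3.5,fy=3.5,interpolation=cv2.INTER_CUBIC))
a=np.radians(13.2-90)
go([568,332.7,25],tool([0,0,-1],[np.cos(a),np.sin(a),0]))
E
```

```text
t: 3.43
position: [566.8, 330.8, 277.6]
t: 3.85
position: [568.1, 331.9, 237.1]
TCP target [568.  332.7 180. ] now [568.  332.9 238.1] shift frac [-0.    -0.001 -0.484] rot frac [-0.0002  0.0005 -0.    ] deg 0.1 F [ 0.6 -0.1  0.4] w 85.4 t 3.95
```

View pics/p1.png

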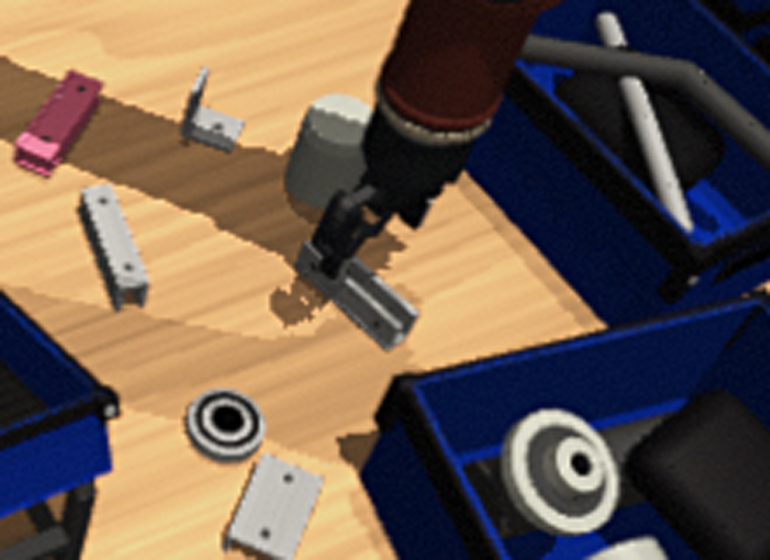

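The open fingers (p1 at ~(345,235)) straddle bracket_up; descending.

```bash
python3 -m inch '[[0,0,-0.15,0,0,0,-1],[0,0,-0.3,0,0,0,-1],[0,0,-0.48,0,0,0,-1],[0,0,-0.48,0,0,0,-1],[0,0,-0.48,0,0,0,-1]]'
python3 -m inch '[[0,0,0,0,0,0,1],[0,0,0,0,0,0,1],[0,0,0,0,0,0,1],[0,0,0,0,0,0,1],[0,0,0,0,0,0,1]]'
python3 -m inch '[[0,0,0,0,0,0,1],[0,0,0,0,0,0,1],[0,0,0,0,0,0,1],[0,0,0,0,0,0,1],[0,0,0,0,0,0,1]]'
```

```text
t: 4.37
position: [567.3, 333.1, 179.4]
tool_rot: [[-0.001, 0.229, -0.973], [-0.0, -0.973, -0.229], [-1.0, 0.0, 0.001]]
force: [0.0, 0.8, 0.7]
grip_width: 85.5
t: 4.78
position: [567.5, 333.7, 180.1]
tool_rot: [[0.001, 0.229, -0.973], [0.001, -0.973, -0.229], [-1.0, -0.001, -0.001]]
force: [-5.8, -9.9, 27.6]
grip_width: 26.2
t: 5.2
position: [567.6, 333.8, 180.2]
tool_rot: [[0.001, 0.229, -0.973], [0.001, -0.973, -0.229], [-1.0, -0.001, -0.002]]
force: [-1.0, 1.7, 5.7]
grip_width: 26.3
```

```bash
python3 -m inch '[[0,0,0.3,0,0,0,1],[0,0,0.6,0,0,0,1],[0,0,0.9,0,0,0,1],[0,0,1,0,0,0,1],[0,0,1,0,0,0,1]]'
python3 - <<'E'
from h import *
z=np.load('tote.npz');R,O=z['R'],z['O']
go(O+R@[-22,6.5,70],tool(-R[:,2],R[:,0]),180)
snap('top','t2');snap('scene','s2')
s=load('s2')['image'][120:260,280:500];t=load('t2')['image'][110:230,60:240]
cv2.imwrite('pics/p2.png',np.vstack([cv2.resize(s,(660,420)),cv2.resize(t,(660,440))])[:600*2])
E
```

```text
t: 5.62
position: [568.0, 333.8, 302.4]
tool_rot: [[0.005, 0.229, -0.973], [0.003, -0.973, -0.229], [-1.0, -0.001, -0.005]]
force: [0.2, 1.1, -5.9]
grip_width: 26.1
TCP target [461.1 -93.4 303.1] now [568.  333.8 302.4] shift frac [-0.891 -3.56   0.005] rot frac [-0.0973 -0.1226  0.4247] deg 81.5 F [ 0.2  1.1 -5.9] w 26.1 t 5.6167
```

```bash
python3 -c "
import cv2;a=cv2.imread('pics/p2.png');cv2.imwrite('pics/p2b.png',cv2.resize(a,(460,600)))"
```

```text
(no output)
```

View pics/p2b.png

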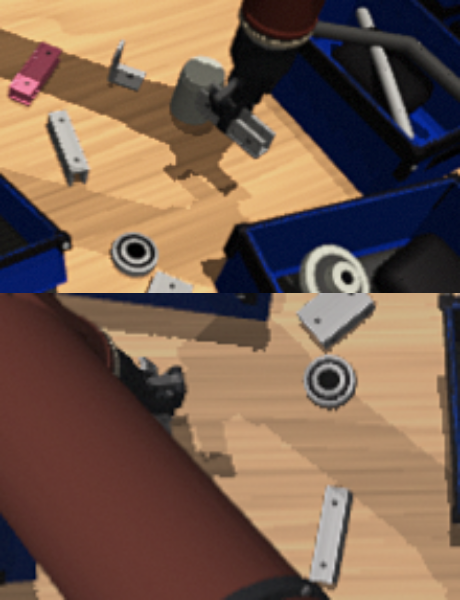

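```bash
python3 -m inch '[[-0.1,-0.25,0.25,-0.0065,-0.0082,0.0283,1],[-0.15,-0.5,0.5,-0.013,-0.0164,0.0566,1],[-0.2,-0.75,0.5,-0.0195,-0.0246,0.085,1],[-0.3,-1,0.5,-0.026,-0.0328,0.1133,1],[-0.3,-1,0.5,-0.0324,-0.0409,0.1416,1]]'|head -2
python3 -m inch '[[-0.1,-0.25,0,-0.0065,-0.0082,0.0283,1],[-0.15,-0.5,0,-0.013,-0.0164,0.0566,1],[-0.2,-0.75,0,-0.0195,-0.0246,0.085,1],[-0.3,-1,0,-0.026,-0.0328,0.1133,1],[-0.3,-1,0,-0.0324,-0.0409,0.1416,1]]'|head -2
python3 -m inch '[[-0.1,-0.25,0,-0.0065,-0.0082,0.0283,1],[-0.15,-0.5,0,-0.013,-0.0164,0.0566,1],[-0.2,-0.75,0,-0.0195,-0.0246,0.085,1],[-0.3,-1,0,-0.026,-0.0328,0.1133,1],[-0.3,-1,0,-0.0324,-0.0409,0.1416,1]]'
python3 - <<'E'
from h import *
z=np.load('tote.npz');R,O=z['R'],z['O']
go(O+R@[-22,6.5,50],tool(-R[:,2],R[:,0]),180)
E
```

```text
t: 6.13
position: [530.5, 206.1, 355.8]
t: 6.55
position: [493.2, 86.2, 355.2]
t: 6.97
position: [457.2, -30.5, 355.5]
tool_rot: [[0.433, 0.901, 0.013], [0.002, 0.014, -1.0], [-0.901, 0.433, 0.004]]
force: [-0.1, 0.7, -5.6]
grip_width: 26.2
TCP target [469.8 -93.3 285.1] now [457.2 -30.5 355.5] shift frac [ 0.105 -0.523 -0.587] rot frac [ 0.0014 -0.0017  0.0025] deg 0.6 F [-0.1  0.7 -5.6] w 26.2 t 6.9667
```

```bash
python3 -m inch '[[0.1,-0.25,0,0.001,-0.001,0.002,1],[0.1,-0.52,0,0.0014,-0.0017,0.0025,1],[0.1,-0.52,-0.2,0.0014,-0.0017,0.0025,1],[0.1,-0.52,-0.4,0.0014,-0.0017,0.0025,1],[0.1,-0.52,-0.59,0.0014,-0.0017,0.0025,1]]'
python3 - <<'E'
from h import *
z=np.load('tote.npz');R,O=z['R'],z['O']
snap('scene','s3');snap('top','t3')
s=load('s3')['image'][150:310,170:400];t=load('t3')['image'][90:210,220:340]
cv2.imwrite('pics/p3.png',cv2.resize(s,None,fx=3.4,fy=3.4,interpolation=cv2.INTER_CUBIC))
cv2.imwrite('pics/p3t.png',cv2.resize(t,None,fx=5,fy=5,interpolation=cv2.INTER_CUBIC))
go(O+R@[-22,6.5,3],tool(-R[:,2],R[:,0]),180)
E
```

```text
t: 7.38
position: [469.8, -89.6, 284.3]
tool_rot: [[0.438, 0.899, 0.021], [0.011, 0.018, -1.0], [-0.899, 0.438, -0.002]]
force: [0.3, 0.0, -5.0]
grip_width: 26.1
TCP target [490.4 -92.8 242.8] now [468.3 -88.8 281.5] shift frac [ 0.185 -0.034 -0.323] rot frac [-0.0011 -0.0024 -0.0004] deg 0.5 F [ 0.   0.4 -6.3] w 25.9 t 7.4833
```

View pics/p3.png

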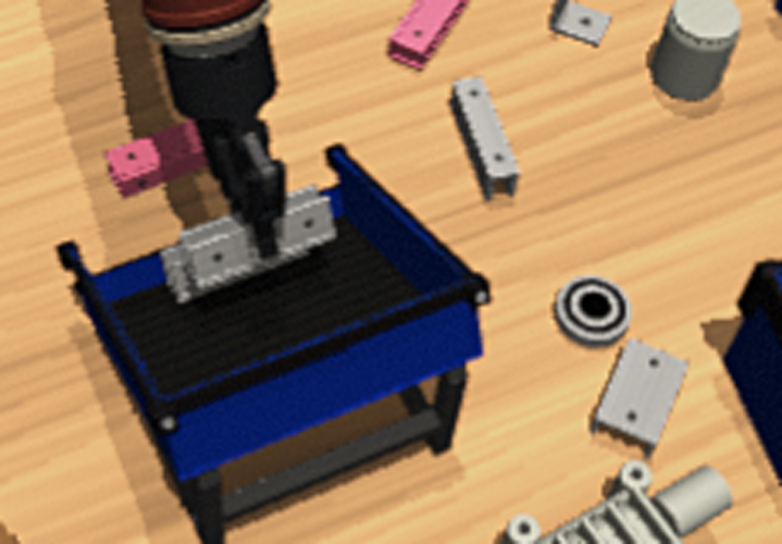

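View pics/p3t.png

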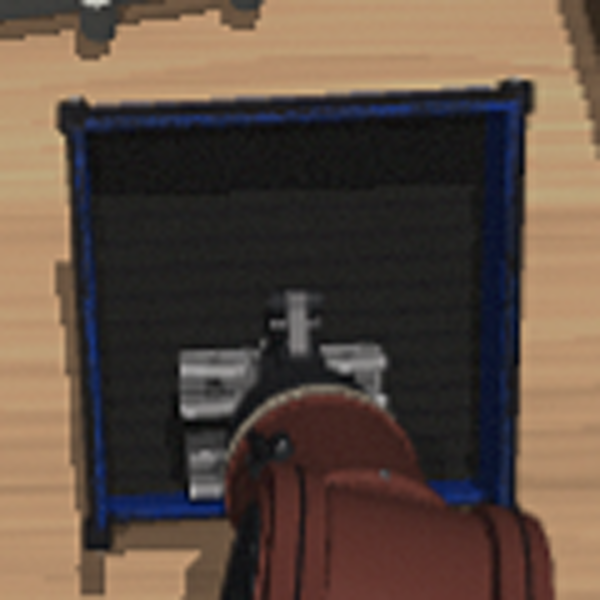

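```bash
python3 -m inch '[[0.05,-0.03,-0.09,-0.0011,-0.0024,0,1],[0.1,-0.034,-0.18,-0.0011,-0.0024,0,1],[0.15,-0.034,-0.26,-0.0011,-0.0024,0,1],[0.185,-0.034,-0.323,-0.0011,-0.0024,0,1],[0.185,-0.034,-0.323,-0.0011,-0.0024,0,1]]'
python3 - <<'E'
from h import *
z=np.load('tote.npz');R,O=z['R'],z['O']
go(O+R@[-22,6.5,0],tool(-R[:,2],R[:,0]),180)
E
```

```text
t: 7.9
position: [493.5, -92.7, 247.8]
tool_rot: [[0.447, 0.894, 0.023], [0.009, 0.021, -1.0], [-0.895, 0.447, 0.002]]
force: [-1.6, -0.8, -5.8]
grip_width: 26.2
TCP target [491.7 -92.8 240.1] now [493.5 -92.7 247.8] shift frac [-0.015 -0.    -0.064] rot frac [ 0.0005  0.003  -0.0006] deg 0.6 F [-1.6 -0.8 -5.8] w 26.2 t 7.9
```

```bash
python3 -m inch '[[0,0,0,0,0,0,1],[0,0,0,0,0,0,1],[0,0,0,0,0,0,1],[0.004,0,-0.008,0,0,0,1],[0.008,0,-0.016,0,0,0,1]]'
python3 - <<'E'
from h import *
z=np.load('tote.npz');R,O=z['R'],z['O']
go(O+R@[-22,6.5,0],tool(-R[:,2],R[:,0]),180)
E
```

```text
t: 8.32
position: [494.7, -93.0, 248.1]
tool_rot: [[0.451, 0.892, 0.022], [0.008, 0.021, -1.0], [-0.893, 0.451, 0.003]]
force: [-1.3, 0.0, -5.3]
grip_width: 25.8
TCP target [491.7 -92.8 240.1] now [494.7 -93.  248.1] shift frac [-0.025  0.002 -0.066] rot frac [ 0.0008  0.0044 -0.0005] deg 0.8 F [-1.3  0.  -5.3] w 25.8 t 8.3167
```

Run:
```python
from h import *
o=get_obs();print(np.array(o['qpos']).round(3),np.array(o['joint_vel']).round(3),np.array(o['joint_torque']).round(1),o['force'],o['ft_torque'])
```

```text
[ 0.323  0.064 -0.207  2.186 -0.115  0.432  0.236] [-0.005  0.036 -0.001 -0.002  0.01  -0.029 -0.008] [  0.  -42.9  -0.4 -37.9  -0.4  -3.4   0. ] [-1.3073112   0.00787922 -5.31843081] [-0.01291844  0.98683542 -0.02831322]
```

```bash
python3 -m inch '[[0.004,0,-0.008,0,0,0,1],[0.008,0,-0.016,0,0,0,1],[0.012,0,-0.024,0,0,0,1],[0.016,0,-0.032,0,0,0,1],[0.02,0,-0.04,0,0,0,1]]'
python3 - <<'E'
from h import *
z=np.load('tote.npz');R,O=z['R'],z['O']
go(O+R@[-22,6.5,0],tool(-R[:,2],R[:,0]),180)
o=get_obs();print(np.array(o['qpos']).round(3),np.array(o['joint_torque']).round(1),o['force'],o['ft_torque'])
E
```

```text
t: 8.73
position: [497.0, -93.0, 243.1]
tool_rot: [[0.45, 0.893, 0.022], [0.008, 0.021, -1.0], [-0.893, 0.45, 0.003]]
force: [-26.8, 2.1, 29.1]
grip_width: 26.2
TCP target [491.7 -92.8 240.1] now [497.  -93.  243.1] shift frac [-0.044  0.002 -0.024] rot frac [ 0.0008  0.004  -0.0005] deg 0.7 F [-26.8   2.1  29.1] w 26.2 t 8.7333
[ 0.321  0.077 -0.207  2.185 -0.111  0.422  0.232] [ -1.  -29.5  -0.8 -36.3  -0.1  -6.8   0. ] [-26.82571165   2.05068513  29.10745101] [0.61431703 3.23506279 0.38242716]
```

```bash
python3 -m inch '[[-0.004,0,0.008,0,0,0,1],[-0.008,0,0.016,0,0,0,1],[-0.012,0,0.024,0,0,0,1],[-0.012,0,0.024,0,0,0,1],[-0.012,0,0.024,0,0,0,1]]'
python3 - <<'E'
from h import *
z=np.load('tote.npz');R,O=z['R'],z['O']
go(O+R@[-22,6.5,0],tool(-R[:,2],R[:,0]),180)
o=get_obs();p=o['position']+180*np.array(o['tool_rot'])[:,0];print('bracket origin in tote',(R.T@(p-O)).round(1))
E
```

```text
t: 9.15
position: [495.7, -93.0, 245.7]
tool_rot: [[0.45, 0.893, 0.023], [0.008, 0.021, -1.0], [-0.893, 0.45, 0.003]]
force: [0.3, -0.7, -3.9]
grip_width: 26.2
TCP target [491.7 -92.8 240.1] now [495.7 -93.  245.7] shift frac [-0.033  0.001 -0.046] rot frac [ 0.0008  0.0041 -0.0005] deg 0.8 F [ 0.3 -0.7 -3.9] w 26.2 t 9.15
bracket origin in tote [-13.7   5.9   3.3]
```

```bash
python3 -m inch '[[0.004,0,-0.008,0,0,0,1],[0.006,0,-0.012,0,0,0,1],[0.006,0,-0.012,0,0,0,-0.2],[0.006,0,-0.012,0,0,0,-0.2],[0.006,0,-0.012,0,0,0,-0.2]]'
python3 -m inch '[[-0.05,0,0.1,0,0,0,-0.2],[-0.15,0,0.3,0,0,0,-0.2],[-0.25,0,0.5,0,0,0,-0.2],[-0.35,0,0.7,0,0,0,-0.2],[-0.35,0,0.7,0,0,0,-0.2]]'
python3 - <<'E'
from h import *
snap('scene','s4');snap('top','t4')
s=load('s4')['image'][150:310,170:400];t=load('t4')['image'][90:210,220:340]
cv2.imwrite('pics/p4.png',cv2.resize(s,None,fx=3.4,fy=3.4,interpolation=cv2.INTER_CUBIC))
cv2.imwrite('pics/p4t.png',cv2.resize(t,None,fx=5,fy=5,interpolation=cv2.INTER_CUBIC))
E
```

```text
t: 9.57
position: [496.9, -93.0, 245.0]
tool_rot: [[0.451, 0.892, 0.022], [0.008, 0.021, -1.0], [-0.892, 0.452, 0.003]]
force: [-0.8, -0.0, -0.7]
grip_width: 51.5
t: 9.98
position: [454.5, -93.3, 333.4]
tool_rot: [[0.457, 0.889, 0.022], [0.006, 0.022, -1.0], [-0.89, 0.457, 0.005]]
force: [1.8, 0.0, 0.2]
grip_width: 51.5
```

View pics/p4.png

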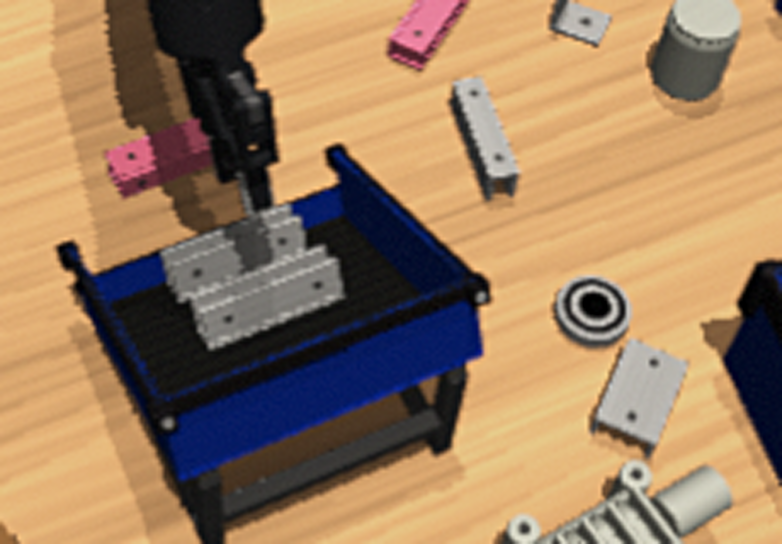

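View pics/p4t.png

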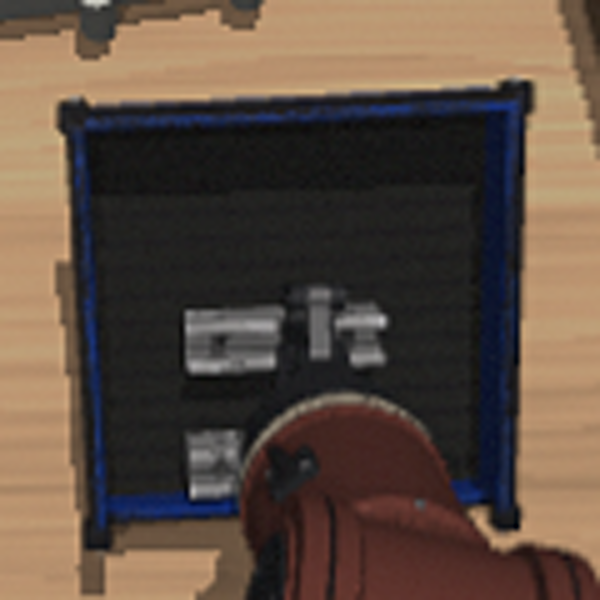

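Up sits legs-up upslope of bracket_in (p4 ~(268,295)), ends near level. Measure both in the tote frame.

```bash
cat > meas.py <<'E'
from h import *
import sys
z=np.load('tote.npz');R,O=z['R'],z['O']
def big(tag,roi,name,f=12):
    x0,y0,x1,y1=roi;cv2.imwrite(name,cv2.resize(load(tag)['image'][y0:y1,x0:x1],None,fx=f,fy=f,interpolation=cv2.INTER_NEAREST))
def meas(tag,pts,roi,h,f=12):
    d=load(tag);uv=np.array(pts,float)/f-.5+roi[:2]
    return ((onplane(d,uv,O+h*R[:,2],R[:,2])-O)@R).round(1)
E
python3 -c "
from meas import *
big('s4',(212,205,278,255),'pics/b4.png')"
```

```text
(no output)
```

View pics/b4.png

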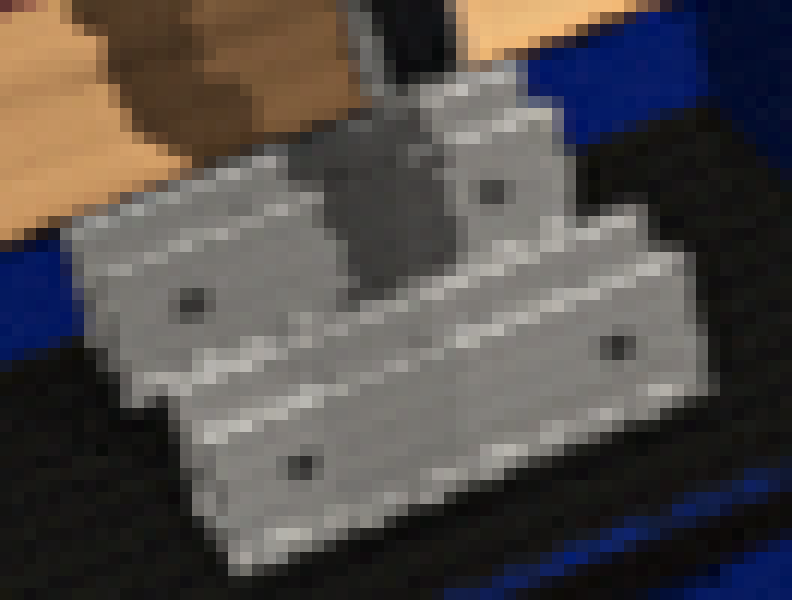

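```bash
python3 -c "
from meas import *
r=(212,205,278,255)
print('in tips near',meas('s4',[(90,270),(555,110)],r,36),'holes',meas('s4',[(192,302),(492,192)],r,18))
print('up tips near',meas('s4',[(200,437),(690,255)],r,36),'holes',meas('s4',[(303,463),(618,346)],r,18),'foot',meas('s4',[(235,572),(712,385)],r,0))
o=get_obs();print(o['position'],o['t'],o['tool_rot'])"
```

```text
in tips near [[-75.2 -48.7  36. ]
 [-70.7  60.4  36. ]] holes [[-76.8 -28.1  18. ]
 [-76.1  44.   18. ]]
up tips near [[ -1.  -49.5  36. ]
 [  0.6  61.1  36. ]] holes [[ -4.8 -28.9  18. ]
 [ -3.5  43.   18. ]] foot [[ -2.4 -48.9   0. ]
 [ -3.   61.9  -0. ]]
[454.65912646 -93.09498634 329.85978056] 10.0833 [[ 0.45319399  0.89113481  0.02222517]
 [ 0.00664708  0.02155353 -0.9997456 ]
 [-0.89138713  0.45322643  0.00384449]]
```

Run:
```python
from h import *
z=np.load('tote.npz');R,O=z['R'],z['O']
go(O+R@[26,6.8,50],tool(-R[:,2],R[:,1]),171)
go(O+R@[26,6.8,0],tool(-R[:,2],R[:,1]),171)
```

```text
TCP target [516.9 -92.  298. ] now [454.7 -93.1 329.9] shift frac [ 0.519  0.009 -0.265] rot frac [-2.219e-01  2.000e-04  4.471e-01] deg 89.8 F [0.1 0.4 0.2] w 51.2 t 10.0833
TCP target [538.8 -91.5 253.1] now [454.7 -93.1 329.9] shift frac [ 0.701  0.013 -0.64 ] rot frac [-2.219e-01  2.000e-04  4.471e-01] deg 89.8 F [0.1 0.4 0.2] w 51.2 t 10.0833
```

```bash
python3 -m inch '[[0.1,0,0,-0.0148,0,0.0298,-0.4],[0.2,0,0,-0.0296,0,0.0596,-0.4],[0.3,0,0,-0.0444,0,0.0894,-0.4],[0.4,0,0,-0.0592,0,0.1192,-0.4],[0.4,0,0,-0.074,0,0.149,-0.4]]'|head -2
python3 -m inch '[[0.1,0,0,-0.0148,0,0.0298,-0.4],[0.12,0,0,-0.0296,0,0.0596,-0.4],[0.12,0,0,-0.0444,0,0.0894,-0.4],[0.12,0,-0.1,-0.0592,0,0.1192,-0.4],[0.12,0,-0.1,-0.074,0,0.149,-0.4]]'|head -2
python3 -m inch '[[0,0,0,-0.0148,0,0.0298,-0.4],[0,0,0,-0.0296,0,0.0596,-0.4],[0,0,-0.1,-0.0444,0,0.0894,-0.4],[0,0,-0.17,-0.0592,0,0.1192,-0.4],[0,0,-0.17,-0.074,0,0.149,-0.4]]'
python3 -m inch '[[0,0,0,0,0,0,-0.4],[0,0,0,0,0,0,-0.4],[0,0,0,0,0,0,-0.4],[0,0,0,0,0,0,-0.4],[0,0,0,0,0,0,-0.4]]'
python3 - <<'E'
from h import *
z=np.load('tote.npz');R,O=z['R'],z['O']
go(O+R@[26,6.8,0],tool(-R[:,2],R[:,1]),171)
E
```

```text
t: 10.5
position: [504.2, -92.6, 327.2]
t: 10.92
position: [516.4, -92.7, 313.3]
t: 11.33
position: [516.2, -92.7, 292.8]
tool_rot: [[0.434, -0.024, 0.901], [0.007, 1.0, 0.024], [-0.901, -0.004, 0.434]]
force: [-0.8, 0.4, 0.0]
grip_width: 59.5
t: 11.75
position: [516.9, -92.9, 296.0]
tool_rot: [[0.438, -0.018, 0.899], [0.006, 1.0, 0.017], [-0.899, -0.002, 0.438]]
force: [0.4, 0.3, -0.4]
grip_width: 59.8
TCP target [538.8 -91.5 253.1] now [516.9 -92.9 296. ] shift frac [ 0.183  0.012 -0.357] rot frac [ 0.0008 -0.0001  0.0011] deg 0.2 F [ 0.4  0.3 -0.4] w 59.8 t 11.75
```

```bash
python3 -m inch '[[0.05,0.01,-0.1,0.0008,0,0.001,-0.4],[0.1,0.01,-0.2,0.0008,0,0.001,-0.4],[0.15,0.01,-0.29,0.0008,0,0.001,-0.4],[0.178,0.01,-0.345,0.0008,0,0.001,-0.4],[0.178,0.01,-0.345,0.0008,0,0.001,-0.4]]'
python3 - <<'E'
from h import *
z=np.load('tote.npz');R,O=z['R'],z['O']
snap('scene','s5');s=load('s5')['image'][190:270,195:305]
cv2.imwrite('pics/p5.png',cv2.resize(s,None,fx=7,fy=7,interpolation=cv2.INTER_CUBIC))
go(O+R@[-45,6.8,0],tool(-R[:,2],R[:,1]),171)
o=get_obs();p=o['position']+171*np.array(o['tool_rot'])[:,0];print('tote',(R.T@(p-O)).round(1))
E
```

```text
t: 12.17
position: [538.1, -91.6, 253.1]
tool_rot: [[0.436, -0.022, 0.9], [0.01, 1.0, 0.02], [-0.9, 0.0, 0.436]]
force: [0.7, -0.2, -0.0]
grip_width: 59.6
TCP target [475.  -92.8 222. ] now [538.  -91.7 253.9] shift frac [-0.525 -0.01  -0.266] rot frac [-0.     -0.0006 -0.0003] deg 0.1 F [-0.4 -0.8  0.3] w 59.7 t 12.2167
tote [25.4  6.7  1.1]
```

View pics/p5.png

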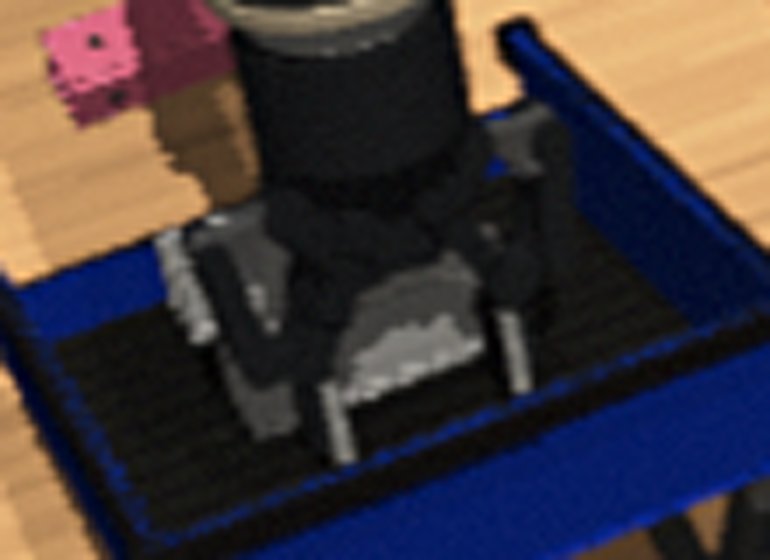

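```bash
python3 -m inch '[[-0.0375,-0.001,-0.0183,0,0,0,-0.4],[-0.075,-0.002,-0.0365,0,0,0,-0.4],[-0.1125,-0.003,-0.0548,0,0,0,-0.4],[-0.15,-0.003,-0.073,0,0,0,-0.4],[-0.1875,-0.004,-0.0913,0,0,0,-0.4]]'|grep -E 'pos|force'
python3 -m inch '[[-0.0375,-0.001,-0.0183,0,0,0,-0.4],[-0.075,-0.002,-0.0365,0,0,0,-0.4],[-0.1125,-0.003,-0.0548,0,0,0,-0.4],[-0.15,-0.003,-0.073,0,0,0,-0.4],[-0.1875,-0.004,-0.0913,0,0,0,-0.4]]'|grep -E 'pos|force'
python3 - <<'E'
from h import *
z=np.load('tote.npz');R,O=z['R'],z['O']
o=get_obs();p=o['position']+171*np.array(o['tool_rot'])[:,0];print('tote',(R.T@(p-O)).round(1),'Ft',R.T@o['force'])
snap('scene','s6');s=load('s6')['image'][190:270,195:305]
cv2.imwrite('pics/p6.png',cv2.resize(s,None,fx=7,fy=7,interpolation=cv2.INTER_CUBIC))
E
```

```text
position: [515.3, -92.3, 243.9]
force: [1.6, 0.0, 3.1]
position: [492.8, -92.7, 232.5]
force: [0.9, 0.0, 3.2]
tote [-24.5   6.6   1.6] Ft [2.24033038 0.01919965 2.44077425]
```

View pics/p6.png

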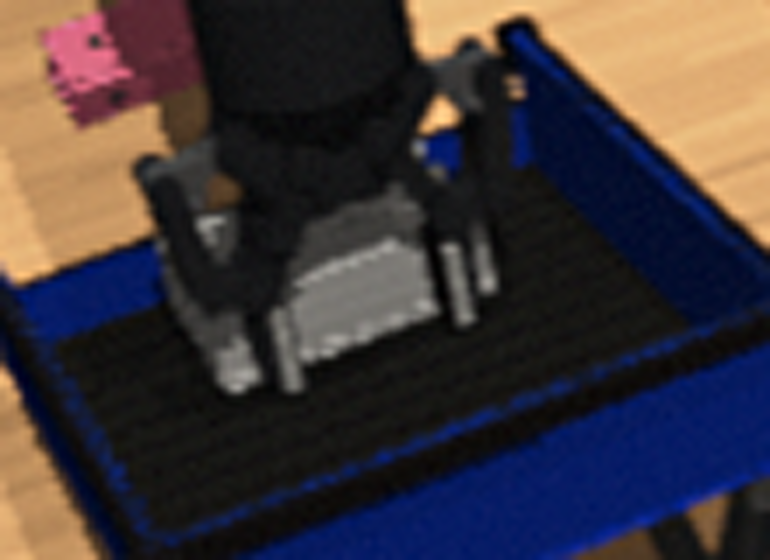

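```bash
cat > st.py <<'E'
from h import *
import sys
z=np.load('tote.npz');R,O=z['R'],z['O']
tip=float(sys.argv[1]) if len(sys.argv)>1 else 171
o=get_obs();p=o['position']+tip*np.array(o['tool_rot'])[:,0];print('tote',(R.T@(p-O)).round(1),'Ft',(R.T@o['force']).round(1),'w',round(o['grip_width'],1),'t',o['t'])
E
python3 -m inch '[[-0.015,0,-0.0073,0,0,0,-0.4],[-0.03,-0.001,-0.0146,0,0,0,-0.4],[-0.045,-0.001,-0.0219,0,0,0,-0.4],[-0.06,-0.0013,-0.0292,0,0,0,-0.4],[-0.075,-0.0016,-0.0365,0,0,0,-0.4]]'>/dev/null;python3 st.py
python3 -m inch '[[-0.0075,0,-0.0037,0,0,0,-0.4],[-0.015,0,-0.0073,0,0,0,-0.4],[-0.0225,0,-0.011,0,0,0,-0.4],[-0.03,0,-0.0146,0,0,0,-0.4],[-0.0375,-0.001,-0.0183,0,0,0,-0.4]]'>/dev/null;python3 st.py
python3 -m inch '[[-0.0045,0,-0.0022,0,0,0,-0.4],[-0.009,0,-0.0044,0,0,0,-0.4],[-0.0135,0,-0.0066,0,0,0,-0.4],[-0.018,0,-0.0088,0,0,0,-0.4],[-0.0225,0,-0.011,0,0,0,-0.4]]'>/dev/null;python3 st.py
```

```text
tote [-34.5   6.6   1.5] Ft [ 0.5 -0.5 -0.1] w 59.9 t 13.5167
tote [-39.    6.6   1.6] Ft [ 2.  -0.3 -1. ] w 59.5 t 13.9333
tote [-42.1   6.6   1.6] Ft [ 2.5  0.6 -0.6] w 60.0 t 14.35
```

```bash
python3 -m inch '[[-0.003,0,-0.0015,0,0,0,-0.4],[-0.006,0,-0.003,0,0,0,-0.4],[-0.009,0,-0.0044,0,0,0,-0.4],[-0.012,0,-0.0059,0,0,0,-0.4],[-0.015,0,-0.0073,0,0,0,-0.4]]'>/dev/null;python3 st.py
python3 -m inch '[[-0.003,0,-0.0015,0,0,0,-0.4],[-0.006,0,-0.003,0,0,0,-0.4],[-0.009,0,-0.0044,0,0,0,-0.4],[-0.012,0,-0.0059,0,0,0,-0.4],[-0.015,0,-0.0073,0,0,0,-0.4]]'>/dev/null;python3 st.py
```

```text
tote [-44.1   6.6   1.6] Ft [1.2 0.  0.1] w 60.1 t 14.7667
tote [-45.5   6.7   1.7] Ft [ 5.5 -0.8 -4.1] w 59.8 t 15.1833
```

```bash
python3 -m inch '[[-0.002,0,-0.001,0,0,0,-0.4],[-0.004,0,-0.002,0,0,0,-0.4],[-0.006,0,-0.003,0,0,0,-0.4],[-0.008,0,-0.0039,0,0,0,-0.4],[-0.008,0,-0.0039,0,0,0,-0.4]]'>/dev/null;python3 st.py
python3 -m inch '[[-0.002,0,-0.001,0,0,0,-0.4],[-0.004,0,-0.002,0,0,0,-0.4],[-0.006,0,-0.003,0,0,0,-0.4],[-0.008,0,-0.0039,0,0,0,-0.4],[-0.008,0,-0.0039,0,0,0,-0.4]]'>/dev/null;python3 st.py
```

```text
tote [-45.4   6.7   1.8] Ft [ 8.  -0.7 -4.7] w 60.0 t 15.6
tote [-45.4   6.7   2. ] Ft [10.5 -0.5 -6.8] w 59.6 t 16.0167
```

```bash
python3 -m inch '[[0.04,0,0.02,0,0,0,-0.4],[0.08,0,0.04,0,0,0,-0.4],[0.1,0,0.3,0,0,0,-0.4],[0.06,0.1,0.6,0,0,0,-0.4],[0,0.2,0.9,0,0,0,-0.4]]'
python3 -m inch '[[0,0.34,0.2,0,0.02,0,-0.4],[0,0.68,0.2,0,0.04,0,-0.4],[0,1,0.2,0,0.06,0,-1],[0,1,0.2,0,0.08,0,-1],[0,1,0.2,0,0.1,0,-1]]'
python3 - <<'E'
from h import *
a=np.radians(-10.2+90)
go([449.5,164.7,60],tool([0,0,-1],[np.cos(a),np.sin(a),0]),165)
snap('top','t7');snap('scene','s7')
s=load('s7')['image'][190:270,195:305]
cv2.imwrite('pics/p7.png',cv2.resize(s,None,fx=7,fy=7,interpolation=cv2.INTER_CUBIC))
cv2.imwrite('pics/p7t.png',cv2.resize(load('t7')['image'][100:240,150:340],None,fx=4,fy=4,interpolation=cv2.INTER_CUBIC))
E
```

```text
t: 16.43
position: [471.0, -69.1, 330.3]
tool_rot: [[0.435, -0.021, 0.9], [0.009, 1.0, 0.019], [-0.901, 0.0, 0.435]]
force: [2.1, -0.5, 0.1]
grip_width: 59.9
t: 16.85
position: [470.9, 53.8, 354.3]
tool_rot: [[0.135, -0.026, 0.99], [0.009, 1.0, 0.025], [-0.991, 0.006, 0.135]]
force: [0.5, -0.8, -0.7]
grip_width: 85.5
TCP target [449.5 164.7 225. ] now [470.9  53.8 354.3] shift frac [-0.179  0.924 -1.077] rot frac [ 0.0014  0.0433 -0.0648] deg 14.0 F [ 0.5 -0.8 -0.7] w 85.5 t 16.85
```

View pics/p7.png

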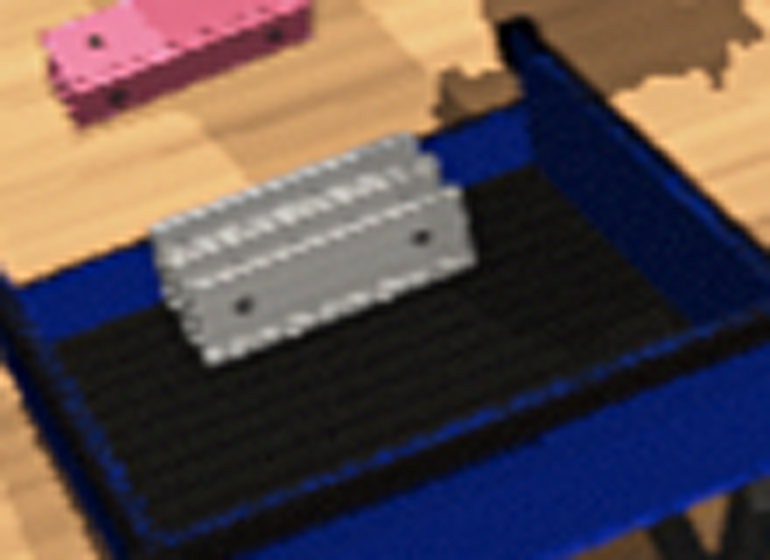

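View pics/p7t.png

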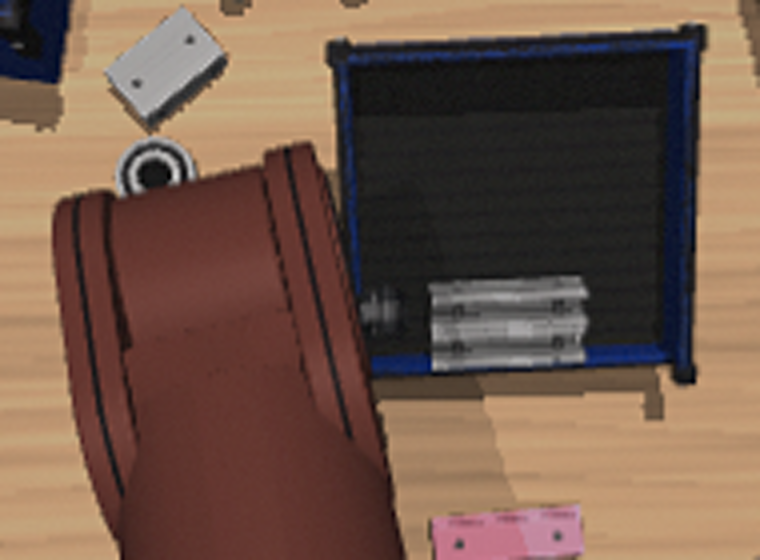

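```bash
python3 -m inch '[[-0.06,0.3,0,0.0004,0.0144,-0.0216,-1],[-0.12,0.6,0,0.0009,0.0289,-0.0432,-1],[-0.18,0.9,-0.2,0.0014,0.0433,-0.0648,-1],[-0.18,0.92,-0.5,0.0014,0.0433,-0.0648,-1],[-0.18,0.92,-0.8,0.0014,0.0433,-0.0648,-1]]'>/dev/null
python3 -m inch '[[0,0,-0.1,0,0,0,-1],[0,0,-0.2,0,0,0,-1],[0,0,-0.2,0,0,0,-1],[0,0,-0.2,0,0,0,-1],[0,0,-0.2,0,0,0,-1]]'
python3 - <<'E'
from h import *
a=np.radians(-10.2+90)
go([449.5,164.7,30],tool([0,0,-1],[np.cos(a),np.sin(a),0]),164)
snap('top','t8');snap('scene','s8')
cv2.imwrite('pics/p8.png',cv2.resize(load('s8')['image'][130:230,260:370],None,fx=6,fy=6,interpolation=cv2.INTER_CUBIC))
E
```

```text
t: 17.78
position: [450.1, 161.2, 234.7]
tool_rot: [[0.005, 0.183, 0.983], [-0.001, 0.983, -0.183], [-1.0, 0.0, 0.005]]
force: [-0.2, 0.1, 0.7]
grip_width: 85.2
TCP target [449.5 164.7 194. ] now [450.1 161.2 234.7] shift frac [-0.005  0.029 -0.339] rot frac [0.0002 0.0016 0.0018] deg 0.4 F [-0.2  0.1  0.7] w 85.2 t 17.7833
```

View pics/p8.png

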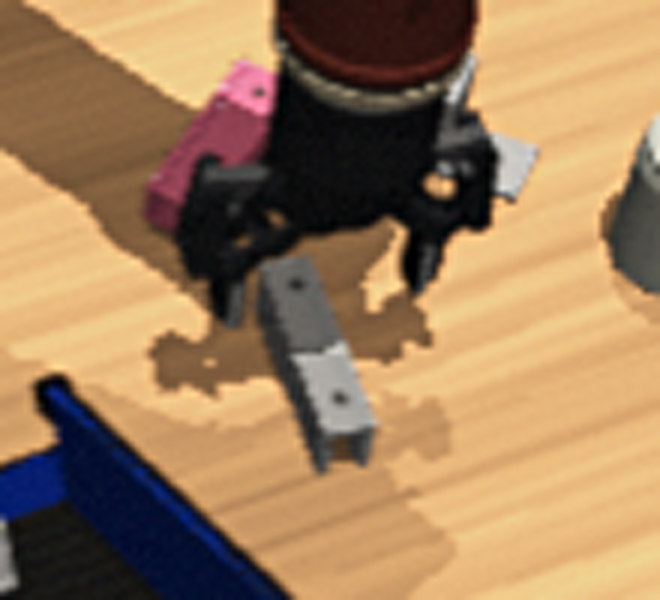

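```bash
python3 -m inch '[[0,0.029,-0.15,0,0.0016,0.0018,-1],[0,0.029,-0.3,0,0.0016,0.0018,-1],[0,0.029,-0.34,0,0.0016,0.0018,-1],[0,0.029,-0.34,0,0.0016,0.0018,-1],[0,0.029,-0.34,0,0.0016,0.0018,-1]]'
python3 -m inch '[[0,0,0,0,0,0,1],[0,0,0,0,0,0,1],[0,0,0,0,0,0,1],[0,0,0,0,0,0,1],[0,0,0,0,0,0,1]]'
python3 -m inch '[[0,0,0,0,0,0,1],[0,0,0,0,0,0,1],[0,0,0,0,0,0,1],[0,0,0,0,0,0,1],[0,0,0,0,0,0,1]]'
```

```text
t: 18.3
position: [450.1, 164.9, 193.9]
tool_rot: [[-0.001, 0.177, 0.984], [-0.001, 0.984, -0.177], [-1.0, -0.001, -0.001]]
force: [0.2, 0.5, -0.4]
grip_width: 85.6
t: 18.72
position: [450.1, 165.2, 193.7]
tool_rot: [[-0.001, 0.176, 0.984], [-0.0, 0.984, -0.176], [-1.0, -0.0, -0.001]]
force: [-9.0, -6.4, 47.2]
grip_width: 26.0
t: 19.13
position: [450.1, 165.2, 193.9]
tool_rot: [[-0.001, 0.176, 0.984], [-0.0, 0.984, -0.176], [-1.0, -0.0, -0.0]]
force: [-1.2, 1.5, 6.1]
grip_width: 25.7
```

```bash
python3 -m inch '[[0,0,0.2,0,0,0,1],[0,0,0.5,0,0,0,1],[0,0,0.8,0,0,0,1],[0,0,1,0,0,0,1],[0,0,1,0,0,0,1]]'
python3 - <<'E'
from h import *
z=np.load('tote.npz');R,O=z['R'],z['O']
snap('top','t9');snap('scene','s9')
cv2.imwrite('pics/p9.png',cv2.resize(load('s9')['image'][110:230,260:370],None,fx=5,fy=5,interpolation=cv2.INTER_CUBIC))
go(O+R@[-83,7.3,70],tool(-R[:,2],R[:,0]),194)
E
```

```text
t: 19.55
position: [451.0, 165.7, 317.9]
tool_rot: [[0.005, 0.176, 0.984], [0.001, 0.984, -0.176], [-1.0, 0.002, 0.005]]
force: [1.2, 1.3, -3.8]
grip_width: 25.4
TCP target [400.1 -93.9 288.9] now [449.7 164.7 313.2] shift frac [-0.413 -2.155 -0.202] rot frac [ 0.1017 -0.1192 -0.4288] deg 82.2 F [-0.4 -0.2 -4.3] w 25.6 t 19.65
```

View pics/p9.png

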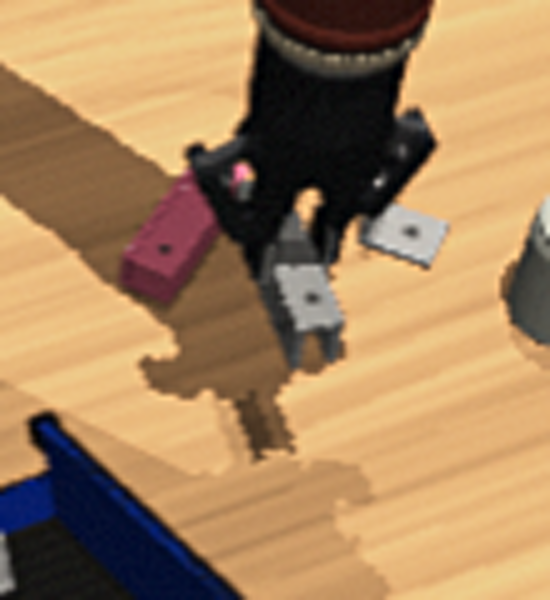

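```bash
python3 -m inch '[[0,-0.14,0.2,0.0068,-0.0079,-0.0286,1],[0,-0.29,0.4,0.0136,-0.0159,-0.0572,1],[0,-0.43,0.4,0.0203,-0.0238,-0.0857,1],[0,-0.58,0.4,0.0271,-0.0318,-0.1143,1],[0,-0.72,0.4,0.0339,-0.0397,-0.1429,1]]'>/dev/null
python3 -m inch '[[0,-0.14,0,0.0068,-0.0079,-0.0286,1],[0,-0.29,0,0.0136,-0.0159,-0.0572,1],[0,-0.43,0,0.0203,-0.0238,-0.0857,1],[0,-0.58,0,0.0271,-0.0318,-0.1143,1],[0,-0.72,0,0.0339,-0.0397,-0.1429,1]]'>/dev/null
python3 -m inch '[[0,-0.14,0,0.0068,-0.0079,-0.0286,1],[0,-0.29,0,0.0136,-0.0159,-0.0572,1],[0,-0.43,0,0.0203,-0.0238,-0.0857,1],[0,-0.58,0,0.0271,-0.0318,-0.1143,1],[0,-0.72,0,0.0339,-0.0397,-0.1429,1]]'>/dev/null
python3 -m inch '[[0,0,0,0,0,0,1],[0,0,0,0,0,0,1],[0,0,0,0,0,0,1],[0,0,0,0,0,0,1],[0,0,0,0,0,0,1]]'
python3 - <<'E'
from h import *
z=np.load('tote.npz');R,O=z['R'],z['O']
go(O+R@[-83,7.3,60],tool(-R[:,2],R[:,0]),194)
print(get_obs()['qpos'])
E
```

```text
t: 21.32
position: [449.8, -93.6, 360.6]
tool_rot: [[0.437, 0.899, 0.024], [0.011, 0.021, -1.0], [-0.899, 0.437, -0.001]]
force: [-0.1, 0.2, -4.6]
grip_width: 25.5
TCP target [404.5 -93.8 279.9] now [449.8 -93.6 360.6] shift frac [-0.378 -0.002 -0.672] rot frac [-0.0003 -0.0004 -0.0009] deg 0.2 F [-0.1  0.2 -4.6] w 25.5 t 21.3167
[ 0.43459032 -0.17024302 -0.26552375  2.13778193 -0.19044182  0.73056702
  0.30016709]
```

```bash
python3 -m inch '[[-0.08,0,-0.13,0,0,0,1],[-0.15,0,-0.27,0,0,0,1],[-0.23,0,-0.4,0,0,0,1],[-0.3,0,-0.54,0,0,0,1],[-0.378,0,-0.672,0,0,-0.0009,1]]'
python3 -m inch '[[0,0,0,0,0,0,1],[0,0,0,0,0,0,1],[0,0,0,0,0,0,1],[0,0,0,0,0,0,1],[0,0,0,0,0,0,1]]'
python3 - <<'E'
from h import *
z=np.load('tote.npz');R,O=z['R'],z['O']
go(O+R@[-83,7.3,60],tool(-R[:,2],R[:,0]),194)
print(get_obs()['qpos'])
snap('top','t10');snap('scene','s10')
cv2.imwrite('pics/p10.png',cv2.resize(load('s10')['image'][180:260,190:300],None,fx=7,fy=7,interpolation=cv2.INTER_CUBIC))
E
python3 st.py 194
```

```text
t: 21.73
position: [404.1, -93.8, 279.7]
tool_rot: [[0.438, 0.899, 0.021], [0.01, 0.018, -1.0], [-0.899, 0.438, -0.001]]
force: [0.3, -0.3, -4.0]
grip_width: 25.5
t: 22.15
position: [405.3, -94.3, 281.7]
tool_rot: [[0.44, 0.898, 0.02], [0.009, 0.017, -1.0], [-0.898, 0.44, -0.0]]
force: [-0.0, -0.5, -3.7]
grip_width: 25.1
TCP target [404.5 -93.8 279.9] now [405.3 -94.3 281.7] shift frac [-0.007  0.004 -0.015] rot frac [-0.0002  0.0006  0.0004] deg 0.1 F [-0.  -0.5 -3.7] w 25.1 t 22.15
[ 0.4271082  -0.17382396 -0.24626907  2.3200978  -0.24443247  0.55424584
  0.37406808]
tote [-81.8   6.8  61. ] Ft [-1.8 -0.9 -4.8] w 25.3 t 22.25
```

View pics/p10.png

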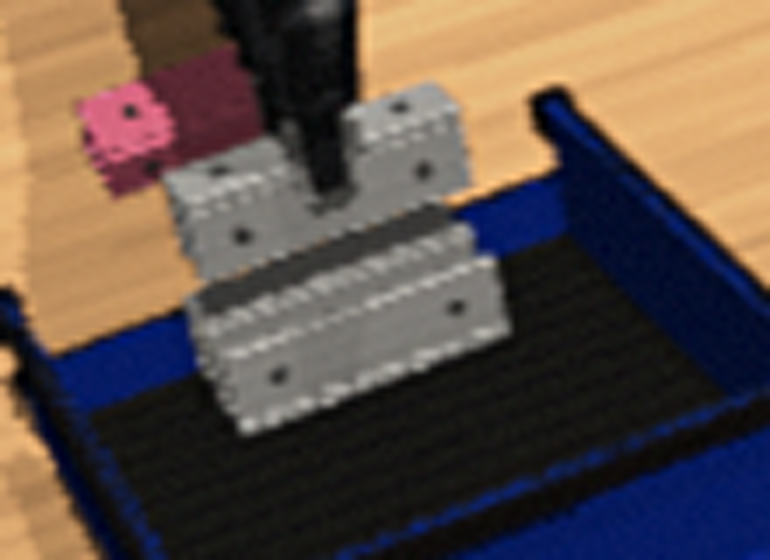

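Run:
```python
from meas import *
d=load('s10')
def m(pts,x): 
    uv=np.array(pts,float)/7-.5+[190,180]
    return ((onplane(d,uv,O+x*R[:,0],R[:,0])-O)@R).round(1)
print('held holes',m([(242,237),(423,170)],-68.3)); print('up holes',m([(278,376),(455,307)],-56))
print('held top edge',m([(185,213),(462,113)],-68.3)); print('up tip edge',m([(222,355),(495,258)],-56)); print('bot edges held',m([(203,280),(470,183)],-68.3),'up foot',m([(243,435),(512,330)],-56))
```

```text
held holes [[-68.3 -28.6  73.8]
 [-68.3  43.9  74.4]]
up holes [[-56.  -30.4  19.5]
 [-56.   41.9  20.5]]
held top edge [[-68.3 -46.9  91.4]
 [-68.3  63.   91.8]]
up tip edge [[-56.  -48.9  36.7]
 [-56.   61.   34.9]]
bot edges held [[-68.3 -46.5  62.2]
 [-68.3  60.9  62.1]] up foot [[-56.  -48.6   0.3]
 [-56.   62.3   1.5]]
```

Run:
```python
from meas import *
big('s10',(210,188,266,244),'pics/b10.png',14)
big('t10',(245,150,305,200),'pics/b10t.png',13)
```

```text
(no output)
```

View pics/b10.png

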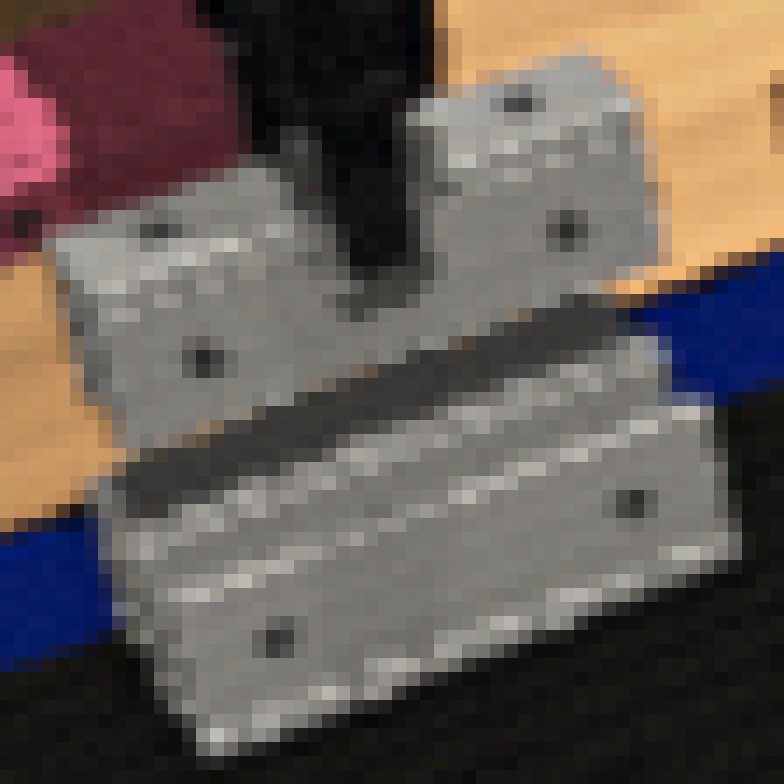

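View pics/b10t.png

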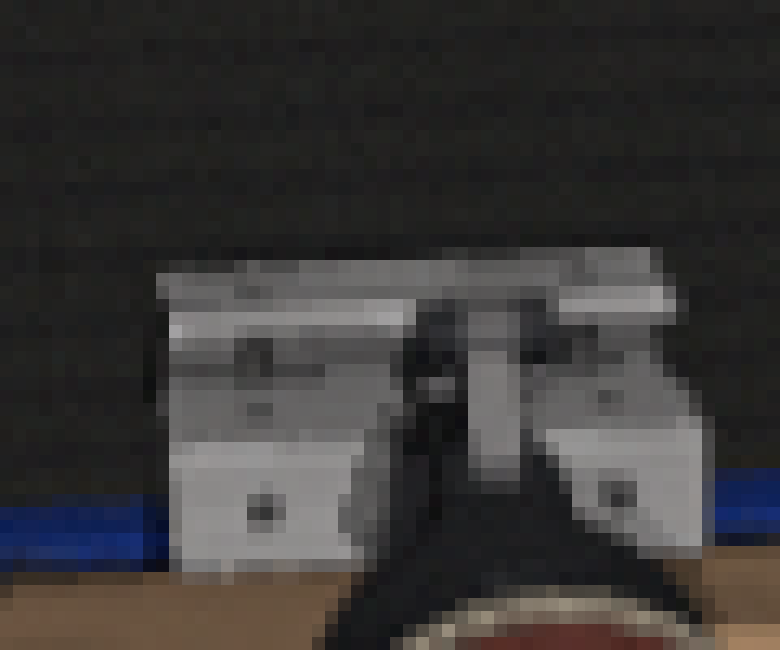

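Run:
```python
from meas import *
T=load('t10');S=load('s10')
def tri(a,b):
    a=np.array(a)/13-.5+[245,150];b=np.array(b)/14-.5+[210,188]
    o1,v1=ray(T,[a]);o2,v2=ray(S,[b]);v1=v1[0];v2=v2[0]
    x=np.linalg.lstsq(np.c_[v1,-v2],o2-o1,rcond=None)[0];p,q=o1+x[0]*v1,o2+x[1]*v2
    return (((p+q)/2-O)@R).round(1),np.linalg.norm(p-q).round(1)
print('web L',tri((264,510),(518,102)),'web R',tri((617,492),(160,228)))
print('side L',tri((260,408),(567,230)),'side R',tri((605,395),(203,360)))
print('up side L',tri((253,290),(636,503)),'R',tri((580,270),(280,637)))
print('up tip near upper corner L',tri((170,330),(705,412)),'R',tri((670,300),(185,597)))
```

```text
web L (array([-82.6,  43.5,  95.1]), np.float64(0.8)) web R (array([-81.6, -28.6,  96.2]), np.float64(1.7))
side L (array([-66.9,  43. ,  75. ]), np.float64(1.3)) side R (array([-67.4, -29.3,  75. ]), np.float64(0.9))
up side L (array([-56.6,  41.8,  19.9]), np.float64(2.7)) R (array([-55.4, -30.5,  20.5]), np.float64(1.6))
up tip near upper corner L (array([-62. ,  60.5,  30.1]), np.float64(2.4)) R (array([-58.4, -46.8,  34.8]), np.float64(4.6))
```

Run:
```python
from h import *
z=np.load('tote.npz');R,O=z['R'],z['O']
for h in (40,30,18):go(O+R@[-83,5.6,h],tool(-R[:,2],R[:,0]),194)
```

```text
TCP target [413.3 -95.3 261.9] now [405.  -94.4 281.2] shift frac [ 0.069 -0.008 -0.161] rot frac [-0.0003  0.0003  0.0006] deg 0.1 F [ 0.5 -0.8 -5.1] w 25.3 t 22.25
TCP target [417.7 -95.3 252.9] now [405.  -94.4 281.2] shift frac [ 0.106 -0.008 -0.236] rot frac [-0.0003  0.0003  0.0006] deg 0.1 F [ 0.5 -0.8 -5.1] w 25.3 t 22.25
TCP target [422.9 -95.1 242.2] now [405.  -94.4 281.2] shift frac [ 0.15  -0.007 -0.325] rot frac [-0.0003  0.0003  0.0006] deg 0.1 F [ 0.5 -0.8 -5.1] w 25.3 t 22.25
```

```bash
python3 -m inch '[[0.01,-0.008,-0.05,0,0,0.0006,1],[0.04,-0.008,-0.1,0,0,0.0006,1],[0.069,-0.008,-0.161,0,0,0.0006,1],[0.069,-0.008,-0.161,0,0,0.0006,1],[0.069,-0.008,-0.161,0,0,0.0006,1]]'
python3 -m inch '[[0,0,0,0,0,0,1],[0,0,0,0,0,0,1],[0,0,0,0,0,0,1],[0,0,0,0,0,0,1],[0,0,0,0,0,0,1]]'|tail -2;
python3 st.py 194
python3 - <<'E'
from h import *
z=np.load('tote.npz');R,O=z['R'],z['O']
go(O+R@[-83,5.6,40],tool(-R[:,2],R[:,0]),194)
print(get_obs()['qpos'])
E
```

```text
t: 22.67
position: [412.7, -95.2, 260.3]
tool_rot: [[0.437, 0.899, 0.021], [0.011, 0.018, -1.0], [-0.9, 0.437, -0.002]]
force: [0.4, 0.0, -3.7]
grip_width: 25.6
force: [-0.2, 0.3, -3.7]
grip_width: 25.7
tote [-83.7   5.8  39.8] Ft [-1.8  0.3 -3.2] w 25.7 t 23.0833
TCP target [413.3 -95.3 261.9] now [412.7 -95.3 261.4] shift frac [ 0.005 -0.     0.004] rot frac [-0.0003  0.0001  0.    ] deg 0.1 F [-0.2  0.3 -3.7] w 25.7 t 23.0833
[ 0.42433641 -0.12248237 -0.25100122  2.32688481 -0.2399344   0.49776186
  0.37480057]
```

```bash
python3 -m inch '[[0.008,0,-0.003,0,0,0,1],[0.011,0,-0.012,0,0,0,1],[0.015,0,-0.02,0,0,0,1],[0.018,0,-0.027,0,0,0,1],[0.018,0,-0.027,0,0,0,1]]'|grep force;python3 st.py 194
python3 -m inch '[[0.003,0,-0.006,0,0,0,1],[0.006,0,-0.012,0,0,0,1],[0.009,0,-0.018,0,0,0,1],[0.011,0,-0.022,0,0,0,1],[0.011,0,-0.022,0,0,0,1]]'|grep force;python3 st.py 194
```

```text
force: [0.5, 1.1, -3.8]
tote [-83.5   5.9  35.5] Ft [-1.2  1.1 -3.6] w 25.6 t 23.5
force: [-1.3, -0.4, -4.1]
tote [-83.4   5.8  32.7] Ft [-2.9 -0.4 -3.1] w 25.6 t 23.9167
```

```bash
python3 -m inch '[[0.003,0,-0.006,0,0,0,1],[0.006,0,-0.012,0,0,0,1],[0.009,0,-0.018,0,0,0,1],[0.012,0,-0.024,0,0,0,1],[0.015,0,-0.03,0,0,0,1]]'|grep force;python3 st.py 194
python3 -m inch '[[0.003,0,-0.006,0,0,0,1],[0.006,0,-0.012,0,0,0,1],[0.009,0,-0.018,0,0,0,1],[0.012,0,-0.024,0,0,0,1],[0.015,0,-0.03,0,0,0,1]]'|grep force;python3 st.py 194
```

```text
force: [-1.1, -0.0, -3.2]
tote [-83.3   5.7  28.6] Ft [-2.4  0.  -2.4] w 25.4 t 24.3333
force: [-0.4, -0.5, -3.5]
tote [-83.2   5.7  24.6] Ft [-1.9 -0.5 -3. ] w 25.6 t 24.75
```

Run:
```python
from meas import *
snap('scene','s11');big('s11',(205,188,265,244),'pics/b11.png',13)
```

```text
(no output)
```

View pics/b11.png

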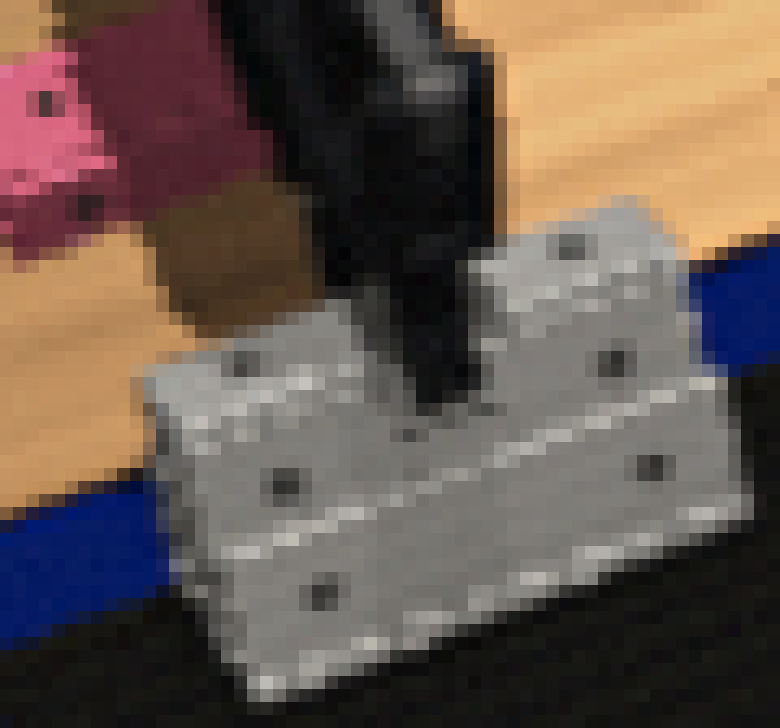

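Its upslope leg is inside bracket_up's channel. Continue down gently.

```bash
python3 -m inch '[[0.003,0,-0.006,0,0,0,1],[0.006,0,-0.012,0,0,0,1],[0.009,0,-0.018,0,0,0,1],[0.012,0,-0.024,0,0,0,1],[0.015,0,-0.03,0,0,0,1]]'|grep force;python3 st.py 194
python3 -m inch '[[0.003,0,-0.006,0,0,0,1],[0.006,0,-0.012,0,0,0,1],[0.009,0,-0.018,0,0,0,1],[0.012,0,-0.024,0,0,0,1],[0.012,0,-0.024,0,0,0,1]]'|grep force;python3 st.py 194
```

```text
force: [0.3, -0.1, -3.9]
tote [-83.2   5.7  20.6] Ft [-1.4 -0.1 -3.7] w 25.4 t 25.2167
force: [-0.5, -0.4, -3.6]
tote [-83.2   5.6  17.3] Ft [-2.  -0.4 -3. ] w 25.3 t 25.6333
```

Still free. 1.5 mm more, then release (open to ~45 mm).

```bash
python3 -m inch '[[0.002,0,-0.004,0,0,0,1],[0.004,0,-0.008,0,0,0,1],[0.005,0,-0.011,0,0,0,1],[0.005,0,-0.011,0,0,0,1],[0.005,0,-0.011,0,0,0,1]]'|grep force;python3 st.py 194
python3 -m inch '[[0,0,0,0,0,0,0],[0,0,0,0,0,0,0],[0,0,0,0,0,0,0],[0,0,0,0,0,0,0],[0,0,0,0,0,0,0]]'|grep force;python3 st.py 194
python3 -m inch '[[-0.02,0,0.04,0,0,0,0],[-0.06,0,0.12,0,0,0,0],[-0.12,0,0.24,0,0,0,0],[-0.15,0,0.3,0,0,0,0],[-0.15,0,0.3,0,0,0,0]]'|grep force;python3 st.py 173
python3 - <<'E'
from meas import *
snap('scene','s12');big('s12',(205,188,265,244),'pics/b12.png',13)
E
```

```text
force: [-0.3, -1.2, -3.7]
tote [-83.2   5.6  16. ] Ft [-1.9 -1.1 -3.2] w 25.5 t 26.05
force: [0.3, 0.1, -0.8]
tote [-82.7   5.5  16.2] Ft [-0.1  0.1 -0.9] w 42.9 t 26.4667
force: [2.0, -0.3, 0.6]
tote [-82.2   5.5  78.9] Ft [ 2.  -0.4 -0.3] w 42.8 t 26.8833
```

View pics/b12.png

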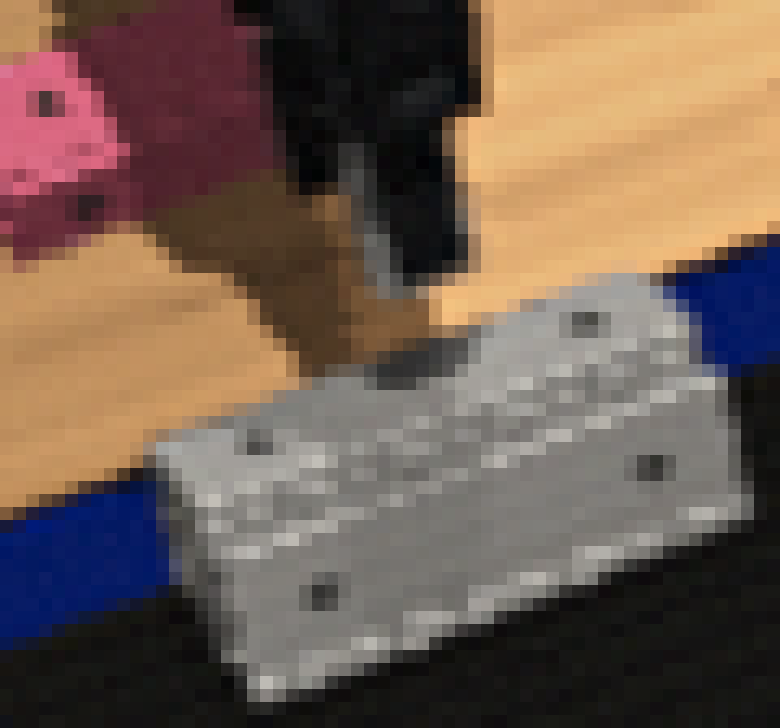

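It dropped in; now a light press with closed fingertips on the web's centre to confirm it's home.

```bash
python3 -m inch '[[0,0,0,0,0,0,1],[0,0,0,0,0,0,1],[0.03,0.01,-0.06,0,0,0,1],[0.06,0.01,-0.12,0,0,0,1],[0.08,0.01,-0.16,0,0,0,1]]'|grep force
python3 -m inch '[[0.01,0,-0.02,0,0,0,1],[0.018,0,-0.036,0,0,0,1],[0.018,0,-0.036,0,0,0,1],[0.018,0,-0.036,0,0,0,1],[0.018,0,-0.036,0,0,0,1]]'|grep force; python3 st.py 173
```

```text
force: [-0.2, -0.0, 0.2]
force: [0.3, -0.6, 0.4]
tote [-83.1   6.9  51.1] Ft [ 0.4 -0.6  0.3] w 0.4 t 27.7667
```

```bash
python3 -m inch '[[0.004,0,-0.008,0,0,0,1],[0.008,0,-0.016,0,0,0,1],[0.012,0,-0.025,0,0,0,1],[0.016,0,-0.033,0,0,0,1],[0.02,0,-0.041,0,0,0,1]]'|grep force; python3 st.py 173
python3 -m inch '[[0.001,0,-0.003,0,0,0,1],[0.003,0,-0.006,0,0,0,1],[0.004,0,-0.009,0,0,0,1],[0.006,0,-0.012,0,0,0,1],[0.006,0,-0.012,0,0,0,1]]'|grep force; python3 st.py 173
python3 -m inch '[[0.001,0,-0.003,0,0,0,1],[0.003,0,-0.006,0,0,0,1],[0.004,0,-0.009,0,0,0,1],[0.004,0,-0.009,0,0,0,1],[0.004,0,-0.009,0,0,0,1]]'|grep force; python3 st.py 173
```

```text
force: [-0.3, 0.3, -0.6]
tote [-83.3   6.9  45.4] Ft [-0.5  0.3 -0.4] w -0.1 t 28.1833
force: [0.2, -0.3, -0.8]
tote [-83.3   6.8  43.8] Ft [-0.1 -0.3 -0.8] w 0.2 t 28.6
force: [-1.9, 0.3, 2.1]
tote [-83.2   6.8  42.8] Ft [-0.8  0.3  2.7] w 0.1 t 29.0167
```

```bash
python3 -m inch '[[0.001,0,-0.003,0,0,0,1],[0.003,0,-0.006,0,0,0,1],[0.004,0,-0.009,0,0,0,1],[0.004,0,-0.009,0,0,0,1],[0.004,0,-0.009,0,0,0,1]]'|grep force; python3 st.py 173
python3 -m inch '[[0.001,0,-0.003,0,0,0,1],[0.003,0,-0.006,0,0,0,1],[0.003,0,-0.006,0,0,0,1],[0.003,0,-0.006,0,0,0,1],[0.003,0,-0.006,0,0,0,1]]'|grep force; python3 st.py 173
```

```text
force: [-22.5, 3.1, 27.6]
tote [-83.1   6.8  42.6] Ft [-8.1  3.6 34.7] w 0.3 t 29.4333
force: [-35.9, 4.0, 44.7]
tote [-83.1   6.8  42.5] Ft [-12.6   4.8  55.9] w 0.1 t 29.85
```

Hard stop at 42.5 mm (home is 42), so it's home. Backing off and checking.

```bash
python3 -m inch '[[-0.02,0,0.04,0,0,0,1],[-0.06,0,0.12,0,0,0,1],[-0.12,0,0.24,0,0,0,1],[-0.15,0,0.4,0,0,0,1],[-0.15,0,0.6,0,0,0,1]]'|grep force
python3 -m inch '[[0,0.3,0.2,0,0,0,0],[0,0.6,0.4,0,0,0,0],[0,0.9,0.5,0,0,0,0],[0,1,0.5,0,0,0,0],[0,1,0.5,0,0,0,0]]'|grep force
python3 -m inch '[[0,0.3,0,0,0,0,0],[0,0.6,0,0,0,0,0],[0,0.9,0,0,0,0,0],[0,1,0,0,0,0,0],[0,1,0,0,0,0,0]]'
python3 - <<'E'
from meas import *
snap('scene','s13');snap('top','t13');big('s13',(205,188,265,244),'pics/b13.png',13);big('t13',(245,150,305,200),'pics/b13t.png',13)
cv2.imwrite('pics/p13.png',cv2.resize(load('s13')['image'],(800,600)))
E
```

```text
force: [1.2, -0.1, -0.5]
force: [0.0, 0.1, -0.6]
t: 31.1
position: [403.7, 148.1, 375.5]
tool_rot: [[0.438, 0.898, 0.025], [0.012, 0.022, -1.0], [-0.899, 0.438, -0.001]]
force: [-0.1, -0.6, -0.3]
grip_width: 42.4
```

View pics/b13.png

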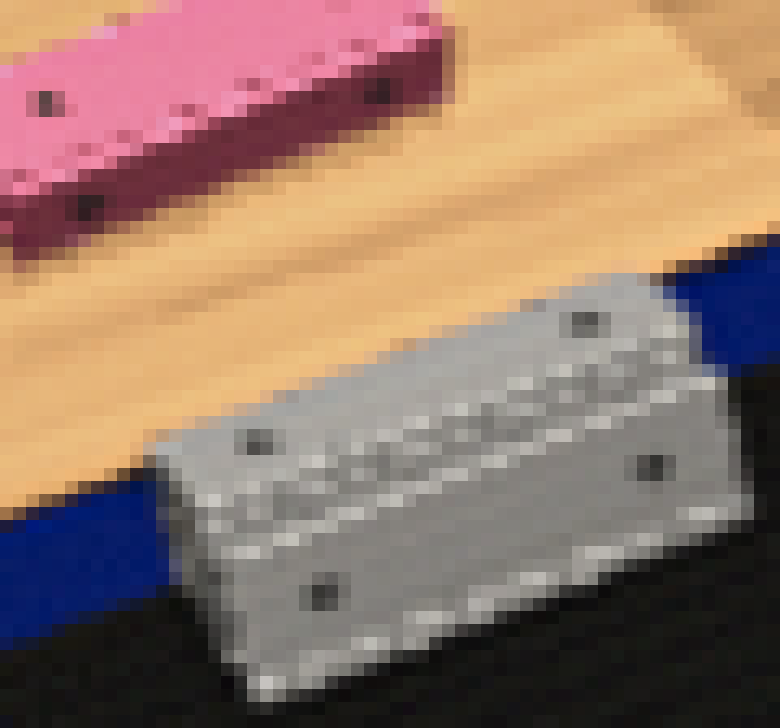

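View pics/b13t.png

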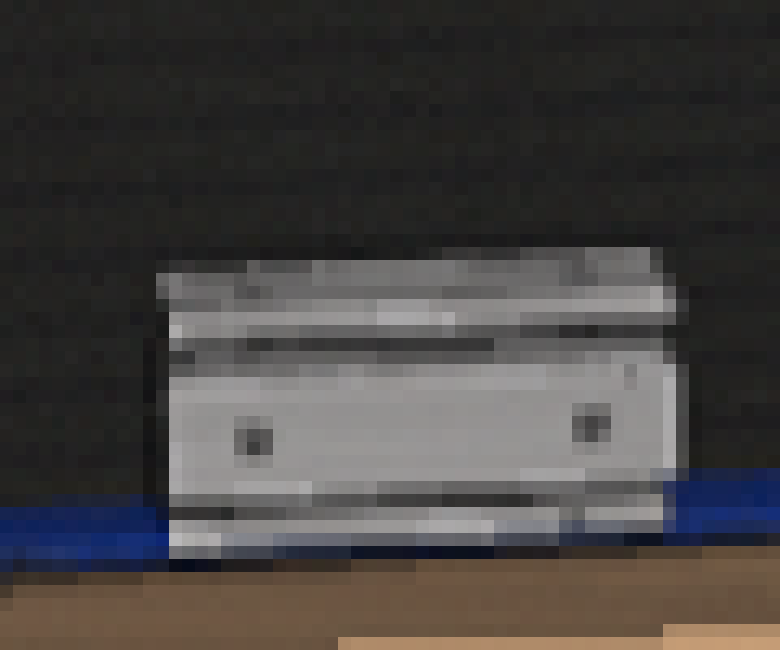

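View pics/p13.png

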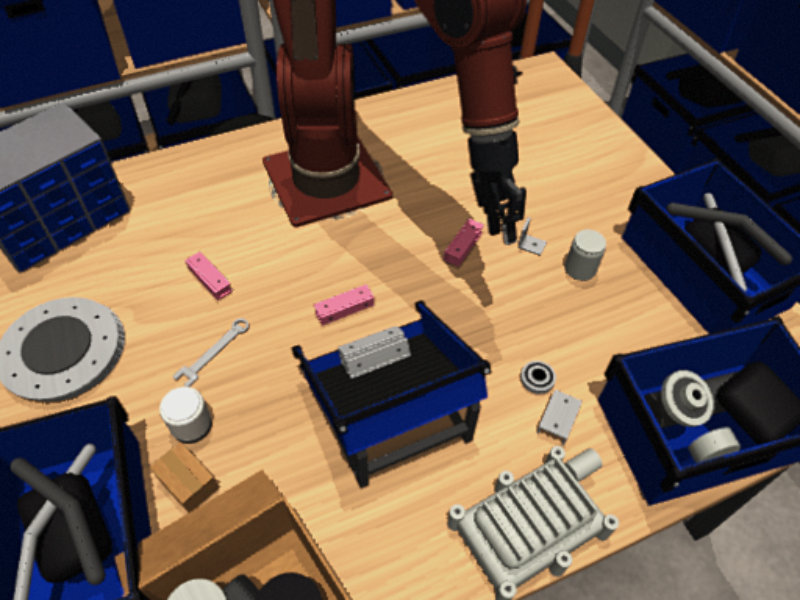

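Run:
```python
from meas import *
T=load('t13');S=load('s13')
def tri(a,b):
    a=np.array(a)/13-.5+[245,150];b=np.array(b)/13-.5+[205,188]
    o1,v1=ray(T,[a]);o2,v2=ray(S,[b]);v1=v1[0];v2=v2[0]
    x=np.linalg.lstsq(np.c_[v1,-v2],o2-o1,rcond=None)[0];p,q=o1+x[0]*v1,o2+x[1]*v2
    return (((p+q)/2-O)@R).round(1),np.linalg.norm(p-q).round(1)
print('web holes',tri((252,442),(585,322)),tri((591,425),(260,442)))
print('up side holes',tri((253,290),(655,467)),tri((580,270),(322,593)))
print('up foot at z0',meas('s13',[(250,697),(752,515)],(205,188),0,13))
print(get_obs()['t'])
```

```text
web holes (array([-85.7,  42.9,  39.7]), np.float64(0.6)) (array([-84.6, -30.1,  40.6]), np.float64(2.1))
up side holes (array([-56.7,  41.8,  20. ]), np.float64(2.6)) (array([-55.6, -30.8,  20.2]), np.float64(1.0))
up foot at z0 [[-59.5 -48.8   0. ]
 [-56.6  61.4   0. ]]
31.2
```

```bash
python3 -c "
from station import job_done; print(job_done())"
```

```text
the job is handed in; nothing more can be done
None
```

I packed the three brackets in the tote as described and handed the job in at about 31 s. No verdict came back, so what follows is from my own checks.

- **How it was done:** I laid bracket_up legs-up in the tote, then pushed it and bracket_in down to the low wall with the fingers held low. The pair stopped dead as the push rose to about 10 N. I lowered bracket_down over the two touching legs without feeling contact and let go. It dropped in on its own, and I then pressed its web with closed fingertips.
- **Seated:** the press met a hard stop with the web top 42.5 mm above the floor by the robot's own position; fully home is 42. The cameras put it at 39.7 to 40.6 mm, which is lower than home and so within measuring error.
- **Ends and tightness:** the ends are level within about 1 mm. bracket_up's outer face is at x about -56 mm, exactly where it should be with both brackets tight to the wall. bracket_down's centre measured about 2 mm downslope of ideal, inside the allowed range.
- **Harder than intended:** the last press step reached about 56 N. That is under the 80 N and 120 N limits, but more than a "by feel" press needed. It was through the fingertips, so I take it the 40 N limit on the gripper's body does not apply.
- **Other parts:** in the last picture none of the other parts looks moved; I did not measure them. The gripper was clear and empty at hand-in.

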